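# Hang the pipette on the stand and slide it into its dock

## Task

Take the pipette out of the sloping cradle and hang it by its hook on the upper rail of the pipette stand, in the open stretch beyond the end of the keeper strip. Then slide it along the rail, under the strip, until it meets the black contact shoe and gently push the shoe fully home with it, and leave the pipette hanging there. Leave the other pipette, the bin, the tip box and the tube rack alone.

Things in the scene. Friction and masses are not known exactly. Their poses are not given: they have to be found in the camera images.
- pipette: The pipette to hang: white, 183 mm long, lying in the cradle, hook underneath. Origin on its axis level with the hook; z up the axis to the plunger, x from the axis to the hook. Handle 24 mm diameter from z = -90 to +11 mm, plunger (12 mm rod, 18 mm button) to z = 33, nose tapering from 14 mm to its tip at z = -150. About 0.13 kg.
- pipette_grip (a point): A good place to grip: on the pipette's axis 27 mm below its origin, 24 mm diameter; axes as the pipette's. In the cradle 30 mm or more is free beside the handle there.
- pipette_hook (a point): Point in the hook that lies on the rail's axis when hung: x = 25 mm, y = z = 0 in the pipette's frame; axes as the pipette's. In that frame the hook, 14 mm wide in y, is an arm from the handle to x = 36, underside at z = 5, top at z = 11, and a drop at x = 30 to 36 reaching down to z = -9. Mouth between handle and drop 18 mm.
- cradle: Grey sloping cradle, fixed, base 150 x 90 mm, origin on the bench 135 mm below the pipette's. The pipette lies 42 degrees from the vertical, top to the cradle's +x, nose low to -x. Cheeks stand either side of the hook and of the handle's lower end (66 to 90 mm below the pipette's origin). The pipette lifts straight up out of it.
- stand: Pipette stand, fixed, 440 mm long in y, on the bench; origin on the bench under the middle of the upper rail. Back bar, 10 mm diameter, along y at x = 0, z = 160 mm: a hung pipette is on the rail's -x side, hook to +x, handle resting on the back bar, leaning 6 degrees (top to -x). Posts at y = -205 and +205, from x = -8 mm back.
- rail (a point): Middle of the upper rail, on its axis: round steel, 10 mm diameter, along y from -200 to +200 mm, 235 mm above the bench; axes as the stand's. A clear cover over its whole length (x = -25 to +25 mm) has its underside 110 mm above the rail's axis, so the tool must come in under it tilted, from the -x side.
- bay: Dark keeper strip, fixed over the rail at a varying place, 14 mm wide. Origin on the rail's axis; axes as the stand's. The strip runs from y = -60 to +90 mm, underside 15 mm above the rail's axis: hooks slide under it but go on only beyond y = +90. On the rail below it, facing +y, sits the contact shoe, its face anywhere from y = -24 to +51: find it by touch.
- shoe (a joint): Black contact shoe, a 24 mm round collar on the rail under the strip, sliding in y in front of a fixed clamp. Value: how far it has been pushed towards -y, 0 (out, at the start) to 0.012 m (fully home, against the clamp). It takes about 3 N to push and stays where it is left. The hook's side face (7 mm from pipette_hook) meets it.
- neighbour: Another pipette of the same make already hanging on the rail, on the far side (-y) of the shoe; leave it alone. Origin and axes as the pipette's.
- sharps_bin: Bystander: yellow sharps bin with a red cap, 90 mm diameter, 109 mm tall; origin under its centre.
- tip_box: Bystander: blue box with clear lid, 85 x 125 x 65 mm; origin under its centre.
- tube_rack: Bystander: clear rack 100 x 200 mm with red-capped tubes, 96 mm tall; origin under its centre.
There are look-alikes about, which are no part of the job. What is shaped like the pipette but green is not meant.

How it is judged:
On the way:
1. the pipette's hook is over the rail and resting on it in the open stretch, clear of the keeper strip (x of pipette_hook in the frame of bay between -0.009 and 0.007 m and z of pipette_hook in the frame of bay between -0.004 and 0.004 m and angle between pipette's own z axis and vertical below 0.2 rad and angle between the x axis of pipette and the x axis of stand, either way round below 0.2 rad and y of pipette_hook in the frame of bay between 0.094 and 0.3 m), for 0.2 s.
At the end, for the whole second after the job is handed in: The pipette hangs still from the rail by its hook (within 4 mm in height, leaning under 0.2 rad, facing the rail within 0.2 rad), under the keeper strip, with the contact shoe pushed home (more than 10 of its 12 mm), released (x of pipette_hook in the frame of bay between -0.009 and 0.007 m and z of pipette_hook in the frame of bay between -0.004 and 0.004 m and angle between pipette's own z axis and vertical below 0.2 rad and angle between the x axis of pipette and the x axis of stand, either way round below 0.2 rad and y of pipette_hook in the frame of bay between -0.045 and 0.051 m and value of joint shoe above 0.01 m and linear speed of pipette below 0.02 m/s and angular speed of pipette below 0.3 rad/s); the robot touches nothing.
It fails at once if the pipette is pushed against the docking bay with more than 25 N (contact force between pipette and bay above 25 N).
It fails at once if the other pipette is moved more than 15 mm (distance of neighbour from where it was at the start of the episode above 0.015 m).
It fails at once if the sharps bin is moved more than 20 mm (distance of sharps_bin from where it was at the start of the episode above 0.02 m).
It fails at once if the tip box is moved more than 20 mm (distance of tip_box from where it was at the start of the episode above 0.02 m).
It fails at once if the tube rack is moved more than 20 mm (distance of tube_rack from where it was at the start of the episode above 0.02 m).
It also fails if it takes over 54 s, if anything falls off the work surface, if the arm or the gripper's body presses on something with over 40 N, if the wrist force passes 120 N, or if a joint passes its speed limit or range.

## Robot

A 7-joint arm with a two-finger parallel gripper is mounted at the origin on the work surface. World frame = base frame: x ahead of the robot, y to its left, z up, the work surface at z = 0. Lengths are in m, angles in rad, forces in N, time in s.
With the tool pointing down it reaches from about 0.35 to 0.9 m from the base axis. Payload 7.2 kg.
Tool frame: the origin (TCP) lies at the very end of the fingers, on their centre line; the grasp point (between the pads) lies 19 mm behind it; z points along the fingers, y is the line along which they close (so a half turn about z gives the same grasp; the last joint's range is limited). The gripper opens to 88 mm and grips with 3 to 60 N. Pads are 20 mm wide; open, the fingers measure 115 mm over their backs; the gripper's body (75 mm by 178 mm) begins 61 mm behind the grasp point.
Start: joints at [1.126, 0.411, -0.013, 1.596, 0.006, 1.134, -0.082], TCP at [0.23, -0.581, 0.223] pointing down, gripper open.
Joint ranges: [-2.95, 2.95], [-0.29, 1.99], [-1.47, 1.44], [0.14, 2.54], [-1.03, 4.17], [0.13, 1.85], [-2.86, 2.86]. Speed limits (rad/s): [2.39, 2.39, 3.01, 3.01, 3.14, 3.14, 3.14].

## Interface

Orientations are given as a rotation vector (axis times angle).
In Python, from workcell import status, viewer, manip gives the robot as it stands.
- The arm moves only by the tool drive_tool, never from a script. Its argument "increments" is one flat list of numbers, 5 for each row, row after row: the finger opening in cm, from 0 to 8.78, then the shift along the tool's x, y, z in cm, then the turn about the tool's z in rad. A call has 1 to 12 rows; each row shifts and turns the commanded pose from where the row before left it, along the tool's axes as they then stand; what a row does not reach is not made up. A row lasts 1/12 s, in which the tool goes at most 41.7 mm and 7.16 degrees, less where a joint would pass 70% of its speed; a pose out of reach is approached as far as the arm can. A call is refused whole if a number of a shift passes 4.17 or a number of a turn 0.125, either way. A call with a gripper value outside its range is refused whole. The fingers move at their own pace and stop on an object; the grip force is fixed at half the most. Time passes only in rows, so rows that do not move let the fingers close. It gives the time, the measured TCP pose, the force, the opening and the grip force at its end, in the units of the state.
- status.get_state(): the state, without advancing time (a new reading comes with each control period).
- viewer.camera(name): name is "scene" or "side" or "wrist"; returns a dict with "color" (480x640x3 uint8, red, green, blue), "range_z" (480x640 float32, m along the optical axis (not along the pixel's ray), 0 where there is no reading), "intrinsics" (3x3 intrinsics, pixels), "rvec" (rotation vector, rad) and "tvec" (3), from world to camera coordinates, as OpenCV has them. Camera axes: x right, y down, z forward; pixel columns grow to the right and rows downward; lengths in m; the calibration is good to about 2 mm. A picture is of the moment at which its call begins.
- manip.close_job(): hands the job in; it is judged then, once.
The state is a dict: "clock": time; "qpos": joint angles; "joint_vel": joint speeds; "joint_efforts": joint torques, N m; "position": TCP position; "eef_rot": TCP orientation; "force": force on the tool from outside, world axes, zero at the start; "ft_torque": the same for the moment, N m; "opening": finger opening in m; "gripper_force": force on a finger pad.
Only numpy, scipy, OpenCV 4.12 (cv2) and the standard library are available. Lean on these libraries where they do the work, as an engineer would, in place of code of your own. Each camera call takes 0.05 s, during which the arm holds its last target. There are 200 camera calls.

## Working session

There is one attempt and no reset: what is moved stays moved. The work goes in short steps, Python scripts to look and compute and a tool call to move; the robot and the scene stay as the last step left them, time stands still between calls to the robot, and variables do not carry over. Pictures are saved under pics/ and viewed, at most 10 in all, crops included, and the job is handed in when it is done.

Besides the shell and the picture viewer there is one more tool, called after "Request:" as name(argument=value, ...) on one line, values as JSON. drive_tool: Moves the arm, as the interface text tells. Its arguments: {"type":"object","properties":{"increments":{"type":"array"}},"required":["increments"]}

```bash
mkdir -p pics; ls
cat > h.py <<'E'
import numpy as np, cv2
from scipy.spatial.transform import Rotation as R
from workcell import status, viewer, manip
def cam(n):
    c=viewer.camera(n); c['R']=cv2.Rodrigues(np.array(c['rvec'],float))[0]; c['t']=np.array(c['tvec'],float).ravel(); c['K']=np.array(c['intrinsics']); return c
def pts(c):
    z=c['range_z']; v,u=np.mgrid[:480,:640]; K=c['K']
    p=np.stack([(u-K[0,2])/K[0,0]*z,(v-K[1,2])/K[1,1]*z,z],-1)
    return (p-c['t'])@c['R']
def proj(c,P):
    q=np.atleast_2d(P)@c['R'].T+c['t']; q=q@c['K'].T; return q[:,:2]/q[:,2:]
def save(n,img): cv2.imwrite('pics/'+n,cv2.cvtColor(img,cv2.COLOR_RGB2BGR))
E
python3 - <<'E'
from h import *
s=status.get_state(); print({k:np.round(v,3).tolist() for k,v in s.items()})
ims=[]
for n in ['scene','side']:
    c=cam(n); np.savez(n+'.npz',**c); ims.append(c['color']); print(n,-c['R'].T@c['t'],c['R'][2],c['K'][0,0], (c['range_z']>0).mean()); save(n+'0.png',c['color'])
E
```

```text
pics
{'clock': 0.0, 'qpos': [1.126, 0.412, -0.013, 1.597, 0.006, 1.134, -0.082], 'joint_vel': [0.0, 0.0, -0.002, 0.001, 0.001, 0.0, -0.001], 'joint_efforts': [-0.002, -58.796, 0.641, -29.108, -0.054, 0.018, 0.0], 'position': [0.23, -0.581, 0.222], 'eef_rot': [-3.084, -0.588, 0.001], 'force': [0.088, 0.032, 0.742], 'ft_torque': [0.034, -0.052, -0.007], 'gripper_force': 0.0, 'opening': 0.088}
scene [ 1.12696617 -0.33456848  1.34501974] [-0.44272541  0.25434021 -0.85982863] 492.5930074359775 0.9959765625
side [-0.42112195  0.84774674  1.10033251] [ 0.58357057 -0.53909663 -0.6073057 ] 612.487216948621 0.9959342447916667
```

View pics/scene0.png

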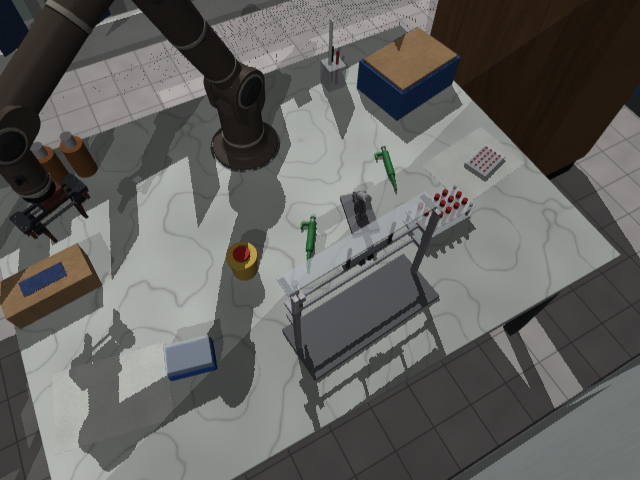

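View pics/side0.png

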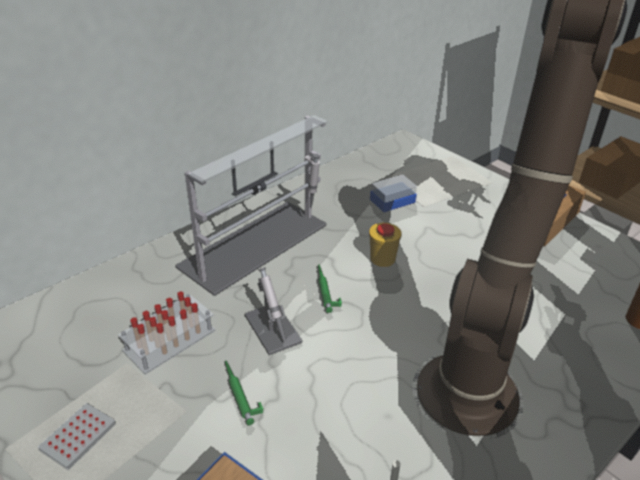

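The pipette in the cradle is at side (270,290) / scene (362,205). Candidates:
- Cradle pipette at side (270,290): white, the one I want.
- Green look-alikes at side (240,395) and (325,290): not meant.
- Hanging neighbour at side (315,170): not meant.

Next I'll measure it and check one close crop.

Run:
```python
from h import *
for n in ['scene','side']:
    c=dict(np.load(n+'.npz')); P=pts(c); hsv=cv2.cvtColor(c['color'],cv2.COLOR_RGB2HSV)
    if n=='side':
        a=cv2.resize(c['color'][110:300,170:340],None,fx=3,fy=3,interpolation=cv2.INTER_CUBIC)
        b=cv2.resize(c['color'][255:360,235:310],None,fx=4,fy=4,interpolation=cv2.INTER_CUBIC)
        im=np.zeros((570,800,3),np.uint8); im[:570,:510]=a; im[:420,510:810]=b[:,:290]; save('crop1.png',im)
    for nm,box in dict(base=None,).items(): pass
    # height map listing
    for (u,v) in ([(345,200),(375,230),(350,235),(362,195),(362,210),(390,325),(320,370),(437,295),(290,330),(240,260),(295,297),(440,210)] if n=='scene' else [(268,275),(270,290),(272,302),(285,330),(255,320),(300,345),(205,270),(320,225),(185,265),(240,200),(255,150),(195,200),(315,170)]):
        print(n,(u,v),P[v,u].round(3), c['color'][v,u])
    z=P[...,2]
    for lo,hi in [(.003,.02),(.15,.17),(.225,.245),(.25,.265),(.33,.37)]:
        m=(z>lo)&(z<hi)&(P[...,0]>.35)&(P[...,0]<1.0)&(P[...,1]>-.25)&(P[...,1]<.5)
        q=P[m]; 
        if len(q)>5: print(n,lo,hi,len(q),q[:,:2].min(0).round(3),q[:,:2].max(0).round(3),q.mean(0).round(3))
```

```text
scene (345, 200) [0.378 0.189 0.01 ] [102 103 107]
scene (375, 230) [0.676 0.075 0.351] [125 129 132]
scene (350, 235) [0.66  0.016 0.35 ] [158 164 165]
scene (362, 195) [0.457 0.193 0.137] [120 119 122]
scene (362, 210) [0.471 0.191 0.075] [26 26 28]
scene (390, 325) [0.81  0.085 0.017] [80 82 85]
scene (320, 370) [ 0.825 -0.149  0.011] [82 83 86]
scene (437, 295) [0.796 0.259 0.008] [79 81 84]
scene (290, 330) [ 0.686 -0.169  0.009] [85 86 90]
scene (240, 260) [ 0.473 -0.213  0.115] [75 17 16]
scene (295, 297) [ 0.736 -0.167  0.345] [169 170 174]
scene (440, 210) [0.578 0.413 0.059] [125 118 118]
scene 0.003 0.02 13355 [ 0.35 -0.25] [0.955 0.5  ] [0.703 0.07  0.01 ]
scene 0.15 0.17 694 [ 0.469 -0.179] [0.748 0.245] [0.678 0.046 0.163]
scene 0.225 0.245 649 [ 0.656 -0.179] [0.747 0.242] [0.69  0.028 0.238]
scene 0.25 0.265 334 [ 0.666 -0.176] [0.748 0.246] [0.686 0.064 0.255]
scene 0.33 0.37 3782 [ 0.64  -0.185] [0.748 0.249] [0.687 0.019 0.35 ]
side (268, 275) [0.608 0.087 0.001] [165 165 163]
side (270, 290) [0.444 0.204 0.127] [205 201 205]
side (272, 302) [0.428 0.211 0.105] [19
[... 167 characters left out ...]
205, 270) [0.729 0.21  0.01 ] [104 103 106]
side (320, 225) [ 0.673 -0.163  0.016] [101 102 104]
side (185, 265) [0.781 0.24  0.011] [ 97  98 101]
side (240, 200) [ 1.252 -0.271 -0.234] [132 136 134]
side (255, 150) [0.674 0.061 0.352] [180 184 187]
side (195, 200) [0.688 0.236 0.272] [130 130 134]
side (315, 170) [ 0.666 -0.134  0.222] [137 136 139]
side 0.003 0.02 12008 [ 0.35 -0.25] [0.95 0.5 ] [0.634 0.122 0.009]
side 0.15 0.17 684 [ 0.464 -0.18 ] [0.747 0.247] [0.667 0.073 0.162]
side 0.225 0.245 763 [ 0.653 -0.181] [0.747 0.247] [0.681 0.048 0.238]
side 0.25 0.265 341 [ 0.661 -0.176] [0.752 0.247] [0.686 0.045 0.256]
side 0.33 0.37 2049 [ 0.636 -0.186] [0.746 0.249] [0.679 0.055 0.351]
```

View pics/crop1.png

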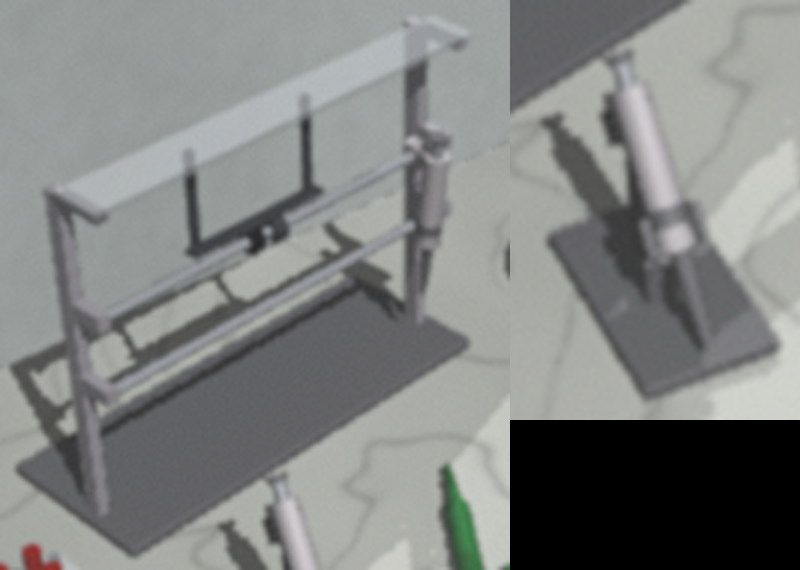

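The crop confirms the choice: the white pipette lies in the cradle at crop (650,160), hook on its far (+x) side. The strip runs from crop (190,250) to (320,190), with the open stretch to its left (+y), and the neighbour is at (432,180). The moves can't command a tilt, so I'll check what the arm does at the high edge of its reach.

Request:
drive_tool(increments=[8.7, 0, 0, -4, 0, 8.7, 0, 0, -4, 0, 8.7, 0, 0, -4, 0, 8.7, 0, 0, -4, 0, 8.7, 0, 0, -4, 0, 8.7, 0, 0, -4, 0, 8.7, 0, 0, -4, 0, 8.7, 0, 0, -4, 0, 8.7, 0, 0, -4, 0, 8.7, 0, 0, -4, 0])

```text
clock: 0.93
position: [0.227, -0.5728, 0.5756]
eef_rot: [3.047, 0.582, 0.012]
force: [-0.2, 0.3, -2.1]
opening: 0.087
gripper_force: 0.0
```

Run:
```python
from h import *
s=status.get_state(); print(s['clock'],np.round(s['qpos'],3),np.round(s['position'],3)); print(R.from_rotvec(s['eef_rot']).as_matrix().round(3))
# table of points
A=[]
for n in ['scene','side']:
    c=dict(np.load(n+'.npz')); P=pts(c); z=P[...,2]
    inst=(P[...,0]>.6)&(P[...,0]<.76)&(P[...,1]>-.2)&(P[...,1]<.27)
    hsv=cv2.cvtColor(c['color'],cv2.COLOR_RGB2HSV)
    # cover edge yaw: front points
    m=inst&(z>.343)&(z<.36); q=P[m][:,:2]
    rect=cv2.minAreaRect(q.astype(np.float32)); print(n,'cover',rect)
    m=(z>.006)&(z<.013)&(P[...,0]>.6)&(P[...,0]<1.)&(P[...,1]>-.3)&(P[...,1]<.35); lab,l,st,_=cv2.connectedComponentsWithStats(m.astype(np.uint8)); k=1+st[1:,4].argmax(); print(n,'base',cv2.minAreaRect(P[l==k][:,:2].astype(np.float32)))
    # rails by z bands, y in [.1,.2]
    for lo,hi in [(.14,.175),(.215,.25)]:
        m=inst&(z>lo)&(z<hi)&(P[...,1]>-.08)&(P[...,1]<.19)&(hsv[...,2]>90); q=P[m]; 
        if len(q)>8:
            a=np.polyfit(q[:,1],q[:,0],1); r=q[:,0]-np.polyval(a,q[:,1]); g=abs(r)<.012; a=np.polyfit(q[g,1],q[g,0],1); print(n,'rail',lo,len(q),g.sum(),'x at y=.05',np.polyval(a,.05).round(4),'slope',a[0].round(4),'z',np.median(q[g,2]).round(4))
    # dark strip
    m=inst&(z>.24)&(z<.27)&(hsv[...,2]<70)&(P[...,1]>-.15); q=P[m]; print(n,'strip',len(q),q.min(0).round(4) if len(q) else '',q.max(0).round(4) if len(q) else '',q.mean(0).round(4))
    m=inst&(z>.265)&(z<.34)&(hsv[...,2]<80)&(P[...,1]>-.12)&(P[...,1]<.2); q=P[m]; print('hangers',np.round(np.sort(q[:,1]),3)[::4] if len(q) else '')
    m=(z>.006)&(z<.013)&(P[...,0]>.3)&(P[...,0]<.56)&(P[...,1]>.1)&(P[...,1]<.35)&(hsv[...,1]<40); lab,l,st,_=cv2.connectedComponentsWithStats(m.astype(np.uint8)); k=1+st[1:,4].argmax(); print(n,'cradle',cv2.minAreaRect(P[l==k][:,:2].astype(np.float32)),st[k])
    m=(z>.03)&(z<.25)&(P[...,0]>.3)&(P[...,0]<.58)&(P[...,1]>.1)&(P[...,1]<.28)&(hsv[...,2]>140)&(hsv[...,1]<40); A.append(P[m]); q=P[m]; print('pip',len(q),q.min(0).round(3),q.max(0).round(3),q.mean(0).round(3))
    if len(q)>5:
        u,sv,vt=np.linalg.svd(q-q.mean(0)); print(vt[0].round(3),sv.round(3))
```

```text
0.9333 [ 9.200e-01  3.280e-01  3.220e-01  9.350e-01 -1.080e-01  1.853e+00
 -1.000e-03] [ 0.227 -0.573  0.576]
[[ 0.93   0.369  0.015]
 [ 0.369 -0.929 -0.037]
 [ 0.     0.04  -0.999]]
scene cover ((0.6923385262489319, 0.032754793763160706), (0.07261341065168381, 0.4316656291484833), 5.208887577056885)
scene base ((0.7365708947181702, 0.03631763160228729), (0.1741122007369995, 0.44640272855758667), 5.569766044616699)
scene rail 0.14 218 218 x at y=.05 0.6803 slope -0.0933 z 0.1638
scene rail 0.215 120 119 x at y=.05 0.6817 slope -0.0908 z 0.2384
scene strip 409 [ 0.6604 -0.144   0.24  ] [0.7102 0.2429 0.2698] [0.6849 0.0775 0.2527]
hangers [-0.007 -0.006 -0.005 -0.004 -0.002 -0.     0.122  0.123  0.124  0.125
  0.127  0.129]
scene cradle ((0.43694600462913513, 0.2051311731338501), (0.09269527345895767, 0.14604267477989197), 73.19667053222656) [340 194  36  40 363]
pip 3 [0.429 0.201 0.109] [0.45  0.207 0.133] [0.438 0.205 0.118]
side cover ((0.6900225877761841, 0.03162316977977753), (0.07638608664274216, 0.43628036975860596), 4.97184944152832)
side base ((0.7392818927764893, 0.034401848912239075), (0.18417362868785858, 0.44769659638404846), 5.037389278411865)
side rail 0.14 320 320 x at y=.05 0.6789 slope -0.0949 z 0.1627
side rail 0.215 314 313 x at y=.05 0.6787 slope -0.0899 z 0.2383
side strip 75 [ 0.6659 -0.0057  0.2402] [0.694  0.1318 0.2686] [0.676  0.0688 0.2524]
hangers [-0.005 -0.004 -0.002 -0.001 -0.001 -0.    -0.     0.     0.002  0.002
  0.124  0.125  0.126  0.126  0.128  0.128  0.128  0.129  0.129  0.13
  0.131  0.132]
side cradle ((0.4401421844959259, 0.20579007267951965), (0.09179644286632538, 0.15451906621456146), 76.877197265625) [245 307  57  47 735]
pip 343 [0.403 0.186 0.069] [0.485 0.223 0.168] [0.441 0.205 0.117]
[-0.655  0.153 -0.74 ] [0.585 0.116 0.065]
```

The tool tilts outward once joint 6 reaches its limit. I'll see how fast that grows.

Request:
drive_tool(increments=[8.7, 0, 0, -4, 0, 8.7, 0, 0, -4, 0, 8.7, 0, 0, -4, 0, 8.7, 0, 0, -4, 0, 8.7, 0, 0, 0, 0])

```text
clock: 1.35
position: [0.2121, -0.5388, 0.6523]
eef_rot: [2.921, 0.555, 0.049]
force: [-0.9, 0.1, 0.2]
opening: 0.0871
gripper_force: 0.0
```

```bash
cat >> h.py <<'E'
def st():
    s=status.get_state(); M=R.from_rotvec(s['eef_rot']).as_matrix(); z=M[:,2]
    print('t',round(s['clock'],2),'q',np.round(s['qpos'],3),'p',np.round(s['position'],4),'F',np.round(s['force'],1),'open',np.round(s['opening'],4),'gf',np.round(s['gripper_force'],1))
    print('tilt',np.degrees(np.arccos(-z[2])).round(2),'az of tool z',np.degrees(np.arctan2(z[1],z[0])).round(1)); print(M.round(3)); return s,M
E
python3 -c "
from h import *
st()"
```

```text
t 1.35 q [ 0.79   0.206  0.451  0.93  -0.099  1.853 -0.005] p [ 0.2121 -0.5388  0.6523] F [-0.9  0.1  0.2] open 0.0871 gf 0.0
tilt 9.79 az of tool z -68.1
[[ 0.93   0.362  0.063]
 [ 0.367 -0.917 -0.158]
 [ 0.001  0.17  -0.985]]
```

Tilting works, at about 2.4° per row, and it looks repeatable. I'll cancel this tilt at the inner reach limit before grasping.

Request:
drive_tool(increments=[8.7, 0, -3.4, 2, 0, 8.7, 0, -3.4, 2, 0, 8.7, 0, -3.4, 2, 0, 8.7, 0, -3.4, 2, 0, 8.7, 0, -3.4, 2, 0, 8.7, 0, -3.4, 2, 0, 8.7, 0, -3.4, 2, 0, 8.7, 0, -3.4, 2, 0])

```text
clock: 2.02
position: [0.1347, -0.3373, 0.4684]
eef_rot: [2.93, 0.571, 0.047]
force: [0.2, -0.7, 1.7]
opening: 0.0867
gripper_force: 0.0
```

```bash
python3 -c "
from h import *
st()"
```

```text
t 2.02 q [ 0.944 -0.291  0.061  1.799  0.046  1.476 -0.182] p [ 0.1347 -0.3373  0.4684] F [ 0.2 -0.7  1.7] open 0.0867 gf 0.0
tilt 9.13 az of tool z -67.7
[[ 0.927  0.371  0.06 ]
 [ 0.376 -0.915 -0.147]
 [ 0.001  0.159 -0.987]]
```

Request:
drive_tool(increments=[8.7, 0, -3, 0, 0, 8.7, 0, -3, 0, 0, 8.7, 0, -3, 0, 0, 8.7, 0, 0, 0, 0])

```text
clock: 2.35
position: [0.1255, -0.3273, 0.4668]
eef_rot: [2.942, 0.554, 0.04]
force: [-0.5, -0.4, 0.7]
opening: 0.0868
gripper_force: 0.0
```

```bash
python3 -c "
from h import *
st()"
```

```text
t 2.35 q [ 1.379 -0.29  -0.227  1.798 -0.058  1.477 -0.041] p [ 0.1255 -0.3273  0.4668] F [-0.5 -0.4  0.7] open 0.0868 gf 0.0
tilt 8.59 az of tool z -69.0
[[ 0.931  0.36   0.054]
 [ 0.364 -0.921 -0.139]
 [-0.001  0.149 -0.989]]
```

```bash
cat >> h.py <<'E'
def plan(M,p,target,n,turn=0,op=8.7):
    "n rows of even world steps to target with an even turn about tool z, in round numbers"
    M=M.copy();p=np.array(p,float);out=[]
    for i in range(n):
        d=np.round(M.T@((np.array(target)-p)/(n-i))*100,1); a=round(turn/n,3)
        out+=[op,*d.tolist(),a]; p=p+M@d/100; M=M@R.from_rotvec([0,0,a]).as_matrix()
    print(len(out)//5,out); return M,p
E
python3 -c "
from h import *
s,M=st(); p=s['position']
print('toolz az sign: turn + about tool z (down) => az decreases')
M,p=plan(M,p,[.46,0,.56],12,-1.44)
M,p=plan(M,p,[.14,.45,.6],12,-1.1); print(M.round(3))
"
```

```text
t 2.35 q [ 1.379 -0.29  -0.227  1.798 -0.058  1.477 -0.041] p [ 0.1255 -0.3273  0.4668] F [-0.5 -0.4  0.7] open 0.0868 gf 0.0
tilt 8.59 az of tool z -69.0
[[ 0.931  0.36   0.054]
 [ 0.364 -0.921 -0.139]
 [-0.001  0.149 -0.989]]
toolz az sign: turn + about tool z (down) => az decreases
12 [8.7, 3.6, -1.4, -1.0, -0.12, 8.7, 3.7, -1.0, -1.0, -0.12, 8.7, 3.8, -0.5, -1.0, -0.12, 8.7, 3.9, -0.0, -1.0, -0.12, 8.7, 3.8, 0.4, -1.0, -0.12, 8.7, 3.7, 0.9, -1.0, -0.12, 8.7, 3.6, 1.3, -1.0, -0.12, 8.7, 3.4, 1.8, -1.0, -0.12, 8.7, 3.2, 2.1, -1.0, -0.12, 8.7, 2.9, 2.5, -1.0, -0.12, 8.7, 2.6, 2.9, -1.0, -0.12, 8.7, 2.3, 3.1, -1.0, -0.12]
12 [8.7, 4.2, -1.7, -1.0, -0.092, 8.7, 4.3, -1.3, -1.0, -0.092, 8.7, 4.4, -0.9, -1.0, -0.092, 8.7, 4.5, -0.5, -1.0, -0.092, 8.7, 4.5, -0.0, -1.0, -0.092, 8.7, 4.5, 0.4, -1.0, -0.092, 8.7, 4.4, 0.8, -1.0, -0.092, 8.7, 4.4, 1.2, -1.0, -0.092, 8.7, 4.2, 1.5, -1.0, -0.092, 8.7, 4.1, 1.9, -1.0, -0.092, 8.7, 3.8, 2.3, -1.0, -0.092, 8.7, 3.7, 2.7, -0.9, -0.092]
[[-0.973  0.227  0.054]
 [ 0.217  0.966 -0.139]
 [-0.083 -0.124 -0.989]]
```

Request:
drive_tool(increments=[8.7, 3.6, -1.4, -1.0, -0.12, 8.7, 3.7, -1.0, -1.0, -0.12, 8.7, 3.8, -0.5, -1.0, -0.12, 8.7, 3.9, 0, -1.0, -0.12, 8.7, 3.8, 0.4, -1.0, -0.12, 8.7, 3.7, 0.9, -1.0, -0.12, 8.7, 3.6, 1.3, -1.0, -0.12, 8.7, 3.4, 1.8, -1.0, -0.12, 8.7, 3.2, 2.1, -1.0, -0.12, 8.7, 2.9, 2.5, -1.0, -0.12, 8.7, 2.6, 2.9, -1.0, -0.12, 8.7, 2.3, 3.1, -1.0, -0.12])

```text
clock: 3.35
position: [0.4708, -0.0104, 0.564]
eef_rot: [1.849, 2.391, -0.11]
force: [0.6, -0.7, 0.5]
opening: 0.0867
gripper_force: 0.0
```

```bash
python3 -c "
from h import *
s,M=st(); p=s['position']
M,p=plan(M,p,[.14,.44,.6],12,-1.1); print(M.round(3))
"
```

```text
t 3.35 q [ 0.545  0.078 -0.791  1.282  0.197  1.785  0.054] p [ 0.4708 -0.0104  0.564 ] F [ 0.6 -0.7  0.5] open 0.0867 gf 0.0
tilt 7.89 az of tool z -69.6
[[-0.248  0.968  0.048]
 [ 0.959  0.252 -0.129]
 [-0.137  0.014 -0.991]]
12 [8.7, 4.2, -1.7, -0.9, -0.092, 8.7, 4.4, -1.3, -0.9, -0.092, 8.7, 4.5, -0.9, -0.9, -0.092, 8.7, 4.6, -0.5, -0.9, -0.092, 8.7, 4.6, -0.1, -0.9, -0.092, 8.7, 4.6, 0.3, -0.9, -0.092, 8.7, 4.5, 0.8, -0.9, -0.092, 8.7, 4.4, 1.2, -0.9, -0.092, 8.7, 4.3, 1.6, -0.9, -0.092, 8.7, 4.1, 1.9, -0.9, -0.092, 8.7, 3.9, 2.3, -1.0, -0.092, 8.7, 3.7, 2.7, -0.9, -0.092]
[[-0.976  0.214  0.048]
 [ 0.206  0.97  -0.129]
 [-0.074 -0.116 -0.991]]
```

Request:
drive_tool(increments=[8.7, 3.7, -1.6, -0.9, -0.1, 8.7, 3.8, -1.2, -0.9, -0.1, 8.7, 3.9, -0.8, -0.9, -0.1, 8.7, 4.0, -0.4, -0.9, -0.1, 8.7, 4.0, 0, -0.9, -0.1, 8.7, 4.0, 0.3, -0.9, -0.1, 8.7, 3.9, 0.8, -0.9, -0.1, 8.7, 3.8, 1.2, -0.9, -0.1, 8.7, 3.7, 1.5, -0.9, -0.1, 8.7, 3.6, 1.9, -0.9, -0.1, 8.7, 3.4, 2.2, -1.0, -0.1, 8.7, 3.2, 2.4, -1.0, -0.1])

```text
clock: 4.35
position: [0.2074, 0.3521, 0.5705]
eef_rot: [0.3, 3.024, -0.119]
force: [0.5, -0.5, 0.9]
opening: 0.0873
gripper_force: 0.0
```

```bash
python3 -c "
from h import *
s,M=st()
"
```

```text
t 4.35 q [ 0.72  -0.289 -1.462  1.309 -0.168  1.852  0.587] p [0.2074 0.3521 0.5705] F [ 0.5 -0.5  0.9] open 0.0873 gf 0.0
tilt 7.27 az of tool z -43.6
[[-0.976  0.2    0.092]
 [ 0.192  0.978 -0.087]
 [-0.107 -0.067 -0.992]]
```

Joint 3 drifted to its limit. I'll swing back high and inside, where joints 1 and 3 share the turn, then out low so joint 1 carries it.

```bash
python3 -c "
from h import *
s,M=st(); p=s['position']
M,p=plan(M,p,[.32,0.05,.52],8); M,p=plan(M,p,[.3,-0.28,.5],9)
"
```

```text
t 4.35 q [ 0.72  -0.289 -1.462  1.309 -0.168  1.852  0.587] p [0.2074 0.3521 0.5705] F [ 0.5 -0.5  0.9] open 0.0873 gf 0.0
tilt 7.27 az of tool z -43.6
[[-0.976  0.2    0.092]
 [ 0.192  0.978 -0.087]
 [-0.107 -0.067 -0.992]]
8 [8.7, -2.0, -3.4, 1.1, 0.0, 8.7, -2.0, -3.4, 1.1, 0.0, 8.7, -2.0, -3.4, 1.1, 0.0, 8.7, -2.0, -3.3, 1.1, 0.0, 8.7, -2.1, -3.4, 1.1, 0.0, 8.7, -2.0, -3.3, 1.1, 0.0, 8.7, -2.1, -3.4, 1.0, 0.0, 8.7, -2.0, -3.3, 1.1, 0.0]
9 [8.7, -0.5, -3.6, 0.5, 0.0, 8.7, -0.5, -3.6, 0.5, 0.0, 8.7, -0.5, -3.6, 0.5, 0.0, 8.7, -0.5, -3.6, 0.5, 0.0, 8.7, -0.4, -3.6, 0.5, 0.0, 8.7, -0.5, -3.6, 0.5, 0.0, 8.7, -0.4, -3.7, 0.6, 0.0, 8.7, -0.5, -3.6, 0.5, 0.0, 8.7, -0.4, -3.7, 0.6, 0.0]
```

Request:
drive_tool(increments=[8.7, -2, -3.4, 1.1, 0, 8.7, -2, -3.4, 1.1, 0, 8.7, -2, -3.4, 1.1, 0, 8.7, -2, -3.4, 1.1, 0, 8.7, -2, -3.4, 1.1, 0, 8.7, -2, -3.4, 1.1, 0, 8.7, -2, -3.4, 1, 0, 8.7, -2, -3.4, 1, 0])

```text
clock: 5.02
position: [0.3129, 0.0562, 0.5219]
eef_rot: [0.299, 3.023, -0.123]
force: [0.6, -0.1, -0.4]
opening: 0.0868
gripper_force: 0.0
```

Request:
drive_tool(increments=[8.7, -0.5, -3.6, 0.5, 0, 8.7, -0.5, -3.6, 0.5, 0, 8.7, -0.5, -3.6, 0.5, 0, 8.7, -0.5, -3.6, 0.5, 0, 8.7, -0.5, -3.6, 0.5, 0, 8.7, -0.5, -3.6, 0.5, 0, 8.7, -0.5, -3.6, 0.5, 0, 8.7, -0.5, -3.6, 0.5, 0, 8.7, -0.5, -3.6, 0.5, 0])

```text
clock: 5.77
position: [0.3065, -0.272, 0.5078]
eef_rot: [0.303, 3.034, -0.127]
force: [0.7, -0.5, 0.4]
opening: 0.087
gripper_force: 0.0
```

```bash
python3 -c "
from h import *
s,M=st(); p=s['position']
M,p=plan(M,p,[.42,-0.2,.36],6); M,p=plan(M,p,[.45,0.21,.36],11)
"
```

```text
t 5.77 q [ 0.351 -0.18   0.18   1.624  0.07   1.578  1.907] p [ 0.3065 -0.272   0.5078] F [ 0.7 -0.5  0.4] open 0.087 gf 0.0
tilt 7.02 az of tool z -48.5
[[-0.976  0.201  0.081]
 [ 0.193  0.977 -0.092]
 [-0.097 -0.074 -0.993]]
6 [8.7, -1.4, 1.7, 2.5, 0.0, 8.7, -1.4, 1.7, 2.5, 0.0, 8.7, -1.4, 1.7, 2.5, 0.0, 8.7, -1.3, 1.8, 2.5, 0.0, 8.7, -1.4, 1.7, 2.5, 0.0, 8.7, -1.3, 1.8, 2.4, 0.0]
11 [8.7, 0.4, 3.7, -0.3, 0.0, 8.7, 0.5, 3.7, -0.3, 0.0, 8.7, 0.4, 3.7, -0.3, 0.0, 8.7, 0.5, 3.7, -0.3, 0.0, 8.7, 0.4, 3.7, -0.3, 0.0, 8.7, 0.5, 3.7, -0.3, 0.0, 8.7, 0.4, 3.7, -0.3, 0.0, 8.7, 0.5, 3.7, -0.3, 0.0, 8.7, 0.4, 3.7, -0.4, 0.0, 8.7, 0.5, 3.7, -0.3, 0.0, 8.7, 0.4, 3.7, -0.4, 0.0]
```

Request:
drive_tool(increments=[8.7, -1.4, 1.7, 2.5, 0, 8.7, -1.4, 1.7, 2.5, 0, 8.7, -1.4, 1.7, 2.5, 0, 8.7, -1.4, 1.7, 2.5, 0, 8.7, -1.4, 1.7, 2.5, 0, 8.7, -1.4, 1.7, 2.5, 0])

```text
clock: 6.27
position: [0.4224, -0.1994, 0.3586]
eef_rot: [0.302, 3.034, -0.127]
force: [0.9, 0.2, 0.4]
opening: 0.0869
gripper_force: 0.0
```

Request:
drive_tool(increments=[8.7, 0.5, 3.7, -0.3, 0, 8.7, 0.5, 3.7, -0.3, 0, 8.7, 0.5, 3.7, -0.3, 0, 8.7, 0.5, 3.7, -0.3, 0, 8.7, 0.5, 3.7, -0.3, 0, 8.7, 0.5, 3.7, -0.3, 0, 8.7, 0.5, 3.7, -0.3, 0, 8.7, 0.5, 3.7, -0.3, 0, 8.7, 0.5, 3.7, -0.3, 0, 8.7, 0.5, 3.7, -0.3, 0, 8.7, 0, 0, 0, 0])

```text
clock: 7.18
position: [0.4434, 0.1812, 0.3571]
eef_rot: [0.289, 3.036, -0.123]
force: [-1.1, 0.2, 0.0]
opening: 0.0868
gripper_force: 0.0
```

```bash
python3 -c "
from h import *
s,M=st()
c=cam('wrist'); np.savez('wrist.npz',**c); save('wrist1.png',c['color']); P=pts(c); z=P[...,2]
g=np.array([.44,.205,.13]); print('cam',-c['R'].T@c['t'],proj(c,[g,[.44,.205,.0],[.68,.05,.235]]).round(0), (c['range_z']>0).mean())
"
```

```text
t 7.18 q [-0.156  0.07  -0.446  1.735  0.154  1.328  0.744] p [0.4434 0.1812 0.3571] F [-1.1  0.2  0. ] open 0.0868 gf 0.0
tilt 6.92 az of tool z -47.4
[[-0.978  0.192  0.082]
 [ 0.184  0.979 -0.089]
 [-0.097 -0.072 -0.993]]
cam [0.36477167 0.20700515 0.51257512] [[363. 181.]
 [361. 162.]
 [252. 458.]] 0.9861783854166667
```

View pics/wrist1.png

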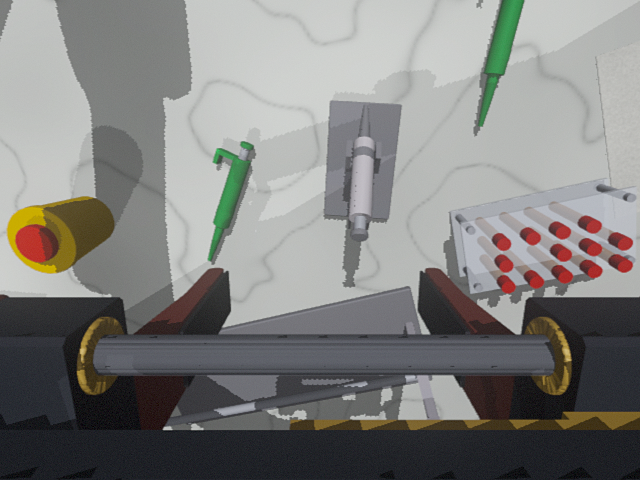

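The wrist view shows the white pipette in the cradle: handle (362,180), button (358,238), nose (366,110). The greens are at (235,190) and (500,50). I'll fit its axis next.

Run:
```python
from h import *
from scipy.optimize import least_squares
Q=[]
for n in ['wrist','side']:
    c=dict(np.load(n+'.npz')); P=pts(c); hsv=cv2.cvtColor(c['color'],cv2.COLOR_RGB2HSV); z=P[...,2]
    m=(z>.075)&(z<.155)&(P[...,0]>.35)&(P[...,0]<.52)&(P[...,1]>.16)&(P[...,1]<.25)&(hsv[...,2]>140)&(hsv[...,1]<40)
    m=cv2.erode(m.astype(np.uint8),np.ones((2,2)))>0; q=P[m]; print(n,len(q),q.min(0).round(3),q.max(0).round(3)); Q.append(q)
def f(x,q):
    d=np.array([np.sin(x[2])*np.cos(x[3]),np.sin(x[2])*np.sin(x[3]),np.cos(x[2])]); w=q-np.array([.44+x[0],.205+x[1],.13]); return np.linalg.norm(np.cross(w,d),axis=1)-.012
for q in [Q[0],Q[1],np.vstack(Q)]:
    r=least_squares(f,[0,0,.733,-.24],args=(q,),loss='soft_l1',f_scale=.002); x=r.x
    print('axis at z=.135:',.44+x[0]+.005*np.tan(x[2])*np.cos(x[3]),.205+x[1]+.005*np.tan(x[2])*np.sin(x[3]),'lean',np.degrees(x[2]),'az',np.degrees(x[3]),'rms',np.sqrt(np.mean(r.fun**2)))
# top button point, wrist
c=dict(np.load('wrist.npz')); P=pts(c)
for uv in [(357,238),(358,225),(360,215),(349,270)]: print(uv,P[uv[1],uv[0]].round(4))
m=(P[...,2]>.006)&(P[...,2]<.014)&(P[...,0]>.35)&(P[...,0]<.55)&(P[...,1]>.13)&(P[...,1]<.28); lab,l,st_,_=cv2.connectedComponentsWithStats(m.astype(np.uint8)); k=1+st_[1:,4].argmax(); print('cradle',cv2.minAreaRect(P[l==k][:,:2].astype(np.float32)))
```

```text
wrist 1286 [0.402 0.187 0.076] [0.48  0.222 0.154]
side 244 [0.403 0.188 0.075] [0.474 0.22  0.152]
axis at z=.135: 0.4394679613248051 0.20520763014610965 lean 42.74377254098938 az -16.33595524215136 rms 0.0027822286339449233
axis at z=.135: 0.440725492183976 0.20206444075142074 lean 41.90884150036334 az -15.466027309853413 rms 0.003144646420951473
axis at z=.135: 0.4396374059598318 0.20496861469307123 lean 42.5701071935659 az -16.00390295218667 rms 0.0028849185665414637
(357, 238) [0.49   0.1902 0.1594]
(358, 225) [0.4778 0.1933 0.1561]
(360, 215) [0.4706 0.1966 0.1471]
(349, 270) [ 5.948e-01  1.627e-01 -3.000e-04]
cradle ((0.43880072236061096, 0.20436614751815796), (0.09026229381561279, 0.15041986107826233), 75.9820327758789)
```

```bash
python3 -c "
from h import *
s,M=st(); p=s['position']
M=M@R.from_rotvec([0,0,.134]).as_matrix(); g=np.array([.422,.2097,.1149])
az=np.radians(-14.8);a=np.array([.669*np.cos(az),.669*np.sin(az),.743]); print('y.a',M[:,1]@a)
t=g+.019*M[:,2]; print(t); M,p=plan(M,p,t-.07*M[:,2],6,op=4.8); plan(M,p,t,4,op=4.8)
"
```

```text
t 7.23 q [-0.153  0.068 -0.442  1.737  0.155  1.329  0.748] p [0.4438 0.1776 0.3571] F [ 0.5 -0.3 -0.3] open 0.0868 gf 0.0
tilt 6.99 az of tool z -48.3
[[-0.978  0.194  0.081]
 [ 0.186  0.978 -0.091]
 [-0.097 -0.074 -0.993]]
y.a 0.0025369649766090185
[0.4235387  0.20797191 0.09604142]
6 [4.8, 0.9, 0.6, 3.1, 0.0, 4.8, 0.9, 0.6, 3.1, 0.0, 4.8, 1.0, 0.6, 3.1, 0.0, 4.8, 0.9, 0.7, 3.1, 0.0, 4.8, 1.0, 0.6, 3.0, 0.0, 4.8, 0.9, 0.7, 3.1, 0.0]
4 [4.8, 0.0, -0.0, 1.7, 0.0, 4.8, 0.0, -0.0, 1.8, 0.0, 4.8, 0.0, -0.0, 1.7, 0.0, 4.8, 0.0, -0.0, 1.8, 0.0]
```

Request:
drive_tool(increments=[4.8, 0, 0, 0, 0.067, 4.8, 0, 0, 0, 0.067, 4.8, 0.9, 0.6, 3.1, 0, 4.8, 0.9, 0.6, 3.1, 0, 4.8, 1, 0.6, 3.1, 0, 4.8, 0.9, 0.7, 3.1, 0, 4.8, 1, 0.6, 3, 0, 4.8, 0.9, 0.7, 3.1, 0, 4.8, 0, 0, 0, 0, 4.8, 0, 0, 0, 0])

```text
clock: 8.07
position: [0.4189, 0.2092, 0.1656]
eef_rot: [0.504, 3.003, -0.122]
force: [0.6, 0.5, -0.2]
opening: 0.0476
gripper_force: 0.0
```

```bash
python3 -c "
from h import *
s,M=st(); p=s['position']; g=np.array([.422,.2097,.1149])
t=g+.019*M[:,2]; plan(M,p,t,4,op=4.8)
"
```

```text
t 8.07 q [-0.253  0.236 -0.469  2.028  0.289  0.924  0.35 ] p [0.4189 0.2092 0.1656] F [ 0.6  0.5 -0.2] open 0.0476 gf 0.0
tilt 7.08 az of tool z -49.8
[[-0.941  0.329  0.079]
 [ 0.321  0.942 -0.094]
 [-0.106 -0.063 -0.992]]
4 [4.8, 0.1, 0.1, 1.7, 0.0, 4.8, 0.1, 0.1, 1.7, 0.0, 4.8, 0.0, 0.1, 1.8, 0.0, 4.8, 0.1, 0.2, 1.7, 0.0]
```

Request:
drive_tool(increments=[4.8, 0.1, 0.1, 1.7, 0, 4.8, 0.1, 0.1, 1.7, 0, 4.8, 0, 0.1, 1.7, 0, 4.8, 0, 0.1, 1.8, 0, 4.8, 0, 0, 0, 0, 0, 0, 0, 0, 0, 0, 0, 0, 0, 0, 0, 0, 0, 0, 0, 0, 0, 0, 0, 0, 0, 0, 0, 0, 0])

```text
clock: 8.9
position: [0.4258, 0.2088, 0.099]
eef_rot: [0.505, 2.998, -0.114]
force: [-1.1, 1.0, 6.7]
opening: 0.0201
gripper_force: 30.0
```

```bash
python3 -c "
from h import *
s,M=st(); np.save('Mg.npy',M)
"
```

```text
t 8.9 q [-0.284  0.339 -0.439  2.087  0.384  0.776  0.257] p [0.4258 0.2088 0.099 ] F [-1.1  1.   6.7] open 0.0201 gf 30.0
tilt 7.11 az of tool z -46.7
[[-0.94   0.33   0.085]
 [ 0.323  0.942 -0.09 ]
 [-0.11  -0.057 -0.992]]
```

Request:
drive_tool(increments=[0, 0, 0, -1, 0, 0, 0, 0, -2, 0, 0, 0, 0, -3, 0, 0, 0, 0, -4, 0, 0, 0, 0, -4, 0, 0, 0, 0, -4, 0, 0, 0, 0, 0, 0])

```text
clock: 9.48
position: [0.4114, 0.2275, 0.2843]
eef_rot: [0.503, 2.993, -0.105]
force: [1.1, 1.1, -0.7]
opening: 0.0199
gripper_force: 29.4
```

```bash
cat > axis.py <<'E'
from h import *
from scipy.optimize import least_squares
def mask(n,c,lo,hi):
    P=pts(c); hsv=cv2.cvtColor(c['color'],cv2.COLOR_RGB2HSV)
    return P,((P>lo)&(P<hi)).all(-1)&(hsv[...,2]>140)&(hsv[...,1]<40)
def fit(q,d0):
    m=q.mean(0); e=np.linalg.svd(np.array([d0]))[2][1:]
    def dirn(x): d=np.array(d0)+x[2]*e[0]+x[3]*e[1]; return d/np.linalg.norm(d)
    f=lambda x:np.linalg.norm(np.cross(q-m-x[0]*e[0]-x[1]*e[1],dirn(x)),axis=1)-.012
    r=least_squares(f,[0,0,0,0],loss='soft_l1',f_scale=.002); x=r.x
    return m+x[0]*e[0]+x[1]*e[1],dirn(x),np.sqrt(np.mean(r.fun**2))
E
python3 -c "
from axis import *
s,M=st(); tcp=np.array(s['position']); g=tcp-.019*M[:,2]
for n in ['side','wrist']:
    c=cam(n); u,v=proj(c,g)[0].astype(int); print(n,u,v)
    save(n+'2.png',cv2.resize(c['color'][max(v-75,0):v+75,max(u-75,0):u+75],None,fx=4,fy=4)) if n=='side' else 0
    P,m=mask(n,c,g-[.1,.05,.1],g+[.1,.05,.1]); q=P[m]; print(len(q))
    if len(q)>20: print(*fit(q,[.646,-.173,.743]))
"
```

```text
t 9.48 q [-0.237  0.106 -0.503  1.871  0.192  1.174  0.427] p [0.4114 0.2275 0.2843] F [ 1.1  1.1 -0.7] open 0.0199 gf 29.4
tilt 7.22 az of tool z -43.0
[[-0.94   0.329  0.092]
 [ 0.322  0.943 -0.086]
 [-0.115 -0.051 -0.992]]
side 268 241
222
[0.4095103  0.22798593 0.26774426] [ 0.60193568 -0.00582468  0.79852333] 0.006025801630677638
wrist 329 312
4240
[0.4028921  0.23005036 0.2922145 ] [ 0.63694855 -0.13199747  0.7595217 ] 0.011742143284265469
```

View pics/side2.png

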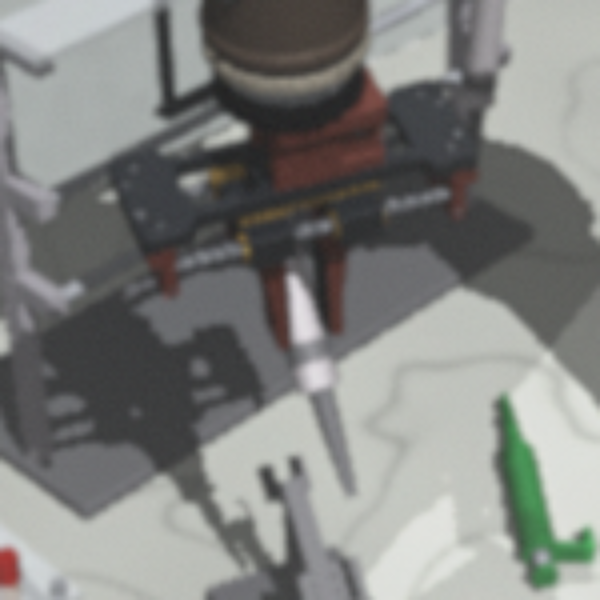

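```bash
cat > goal.py <<'E'
from axis import *
def frame(z,x):
    z=z/np.linalg.norm(z); x=x-z*(x@z); x/=np.linalg.norm(x); return np.stack([x,np.cross(z,x),z],1)
def lean(az,th): # top leaning by th toward az; x axis of pipette along az (down if th>0)
    az,th=np.radians([az,th]); h=np.array([np.cos(az),np.sin(az),0]); zz=np.array([0,0,1.])
    return frame(np.sin(th)*h+np.cos(th)*zz, np.cos(th)*h-np.sin(th)*zz)
Mg=np.load('Mg.npy'); Rt=Mg.T@lean(-14.8,42)   # pipette in tool
YAW=5.2; Rh=lean(YAW,-6); Mf=Rh@Rt.T
E
python3 -c "
from goal import *
z=Mf[:,2]; print(Mf.round(3),'tilt',np.degrees(np.arccos(-z[2])),'az',np.degrees(np.arctan2(z[1],z[0])))
s,M=st(); p=s['position']; plan(M,p,[.5,.04,.5],9,op=0)
"
```

```text
[[-0.586  0.005  0.81 ]
 [ 0.019  1.     0.008]
 [-0.81   0.02  -0.586]] tilt 54.13735839315913 az 0.574690173142061
t 9.58 q [-0.237  0.112 -0.501  1.879  0.194  1.168  0.425] p [0.4102 0.2249 0.2783] F [ 1.  -0.9 -2.4] open 0.0197 gf 29.4
tilt 7.14 az of tool z -46.4
[[-0.94   0.33   0.086]
 [ 0.323  0.942 -0.09 ]
 [-0.111 -0.057 -0.992]]
9 [0, -1.9, -1.7, -2.2, 0.0, 0, -1.9, -1.8, -2.2, 0.0, 0, -1.9, -1.7, -2.2, 0.0, 0, -1.9, -1.8, -2.2, 0.0, 0, -1.9, -1.7, -2.2, 0.0, 0, -1.8, -1.8, -2.1, 0.0, 0, -1.9, -1.7, -2.2, 0.0, 0, -1.8, -1.8, -2.1, 0.0, 0, -1.9, -1.7, -2.2, 0.0]
```

Request:
drive_tool(increments=[0, -1.9, -1.7, -2.2, 0, 0, -1.9, -1.7, -2.2, 0, 0, -1.9, -1.7, -2.2, 0, 0, -1.9, -1.7, -2.2, 0, 0, -1.9, -1.7, -2.2, 0, 0, -1.9, -1.7, -2.2, 0, 0, -1.9, -1.7, -2.2, 0, 0, -1.9, -1.7, -2.2, 0, 0, -1.9, -1.7, -2.2, 0])

```text
clock: 10.33
position: [0.5037, 0.0418, 0.4999]
eef_rot: [0.506, 3.003, -0.119]
force: [0.5, -0.7, -1.3]
opening: 0.0199
gripper_force: 29.4
```

Request:
drive_tool(increments=[0, 0, 0, -3, 0, 0, 0, 0, -4, 0, 0, 0, 0, -4, 0, 0, 0, 0, -4, 0, 0, 0, 0, -4, 0, 0, 0, 0, -4, 0, 0, 0, 0, -4, 0])

```text
clock: 10.92
position: [0.5093, 0.056, 0.5977]
eef_rot: [0.487, 3.032, -0.135]
force: [1.2, -0.2, -2.1]
opening: 0.02
gripper_force: 29.4
```

```bash
python3 -c "
from h import *
s,M=st()"
```

```text
t 10.92 q [-0.71   0.116  0.517  1.156  0.051  1.851  1.071] p [0.5093 0.056  0.5977] F [ 1.2 -0.2 -2.1] open 0.02 gf 29.4
tilt 6.36 az of tool z -61.4
[[-0.948  0.315  0.053]
 [ 0.309  0.946 -0.097]
 [-0.081 -0.076 -0.994]]
```

Request:
drive_tool(increments=[0, -0.5, 0, -4, 0, 0, -0.5, 0, -4, 0, 0, -0.5, 0, -4, 0, 0, -0.5, 0, -4, 0, 0, -0.5, 0, -4, 0, 0, -0.5, 0, -4, 0])

```text
clock: 11.42
position: [0.5106, 0.0411, 0.6701]
eef_rot: [0.516, 2.878, -0.114]
force: [3.2, -6.4, -4.6]
opening: 0.02
gripper_force: 29.4
```

```bash
python3 -c "
from h import *
s,M=st()"
```

```text
t 11.42 q [-1.378  0.091  1.276  1.078  0.051  1.852  1.123] p [0.5106 0.0411 0.6701] F [ 3.2 -6.4 -4.6] open 0.02 gf 29.4
tilt 13.11 az of tool z -30.1
[[-0.915  0.351  0.196]
 [ 0.335  0.935 -0.114]
 [-0.224 -0.038 -0.974]]
```

Request:
drive_tool(increments=[0, -0.5, 0, -4, 0, 0, -0.5, 0, -4, 0, 0, -0.5, 0, -4, 0, 0, -0.5, 0, -4, 0, 0, -0.5, 0, -4, 0, 0, -0.5, 0, -4, 0])

```text
clock: 11.92
position: [0.5234, 0.0444, 0.7484]
eef_rot: [0.395, 2.749, -0.037]
force: [0.2, 0.6, -1.2]
opening: 0.0198
gripper_force: 29.4
```

```bash
python3 -c "
from h import *
s,M=st()"
```

```text
t 11.92 q [-1.474  0.101  1.439  0.923 -0.006  1.853  1.23 ] p [0.5234 0.0444 0.7484] F [ 0.2  0.6 -1.2] open 0.0198 gf 29.4
tilt 20.92 az of tool z -12.3
[[-0.895  0.277  0.349]
 [ 0.267  0.961 -0.076]
 [-0.356  0.025 -0.934]]
```

Request:
drive_tool(increments=[0, -1.4, 0, -3.7, 0, 0, -1.4, 0, -3.7, 0, 0, -1.6, 0, -3.6, 0, 0, -1.6, 0, -3.6, 0, 0, -1.8, 0, -3.5, 0, 0, -1.8, 0, -3.5, 0, 0, -2, 0, -3.4, 0, 0, -2, 0, -3.4, 0])

```text
clock: 12.58
position: [0.5257, 0.0128, 0.8761]
eef_rot: [0.355, 2.501, 0.014]
force: [-0.1, -0.0, -0.6]
opening: 0.0201
gripper_force: 29.5
```

```bash
python3 -c "
from h import *
s,M=st()"
```

```text
t 12.58 q [-1.393  0.087  1.44   0.664 -0.027  1.853  1.292] p [0.5257 0.0128 0.8761] F [-0.1 -0.  -0.6] open 0.0201 gf 29.5
tilt 35.28 az of tool z -7.1
[[-0.781  0.25   0.573]
 [ 0.256  0.964 -0.071]
 [-0.57   0.091 -0.816]]
```

Request:
drive_tool(increments=[0, -2.2, 1.3, -3, 0, 0, -2.2, 1.3, -3, 0, 0, -2.4, 1.3, -2.9, 0, 0, -2.4, 1.3, -2.9, 0, 0, -2.6, 1.3, -2.7, 0, 0, -2.6, 1.3, -2.7, 0, 0, -2.7, 1.3, -2.6, 0, 0, -2.7, 1.3, -2.6, 0])

```text
clock: 13.25
position: [0.5254, 0.0654, 0.9924]
eef_rot: [0.305, 2.251, 0.058]
force: [0.1, 0.3, -1.2]
opening: 0.0195
gripper_force: 29.5
```

```bash
python3 -c "
from goal import *
s,M=st(); d=M.T@Mf; print('rotvec to go (tool axes) deg',np.degrees(R.from_matrix(d).as_rotvec()).round(1))"
```

```text
t 13.25 q [-1.067  0.168  1.196  0.344 -0.14   1.853  1.25 ] p [0.5254 0.0654 0.9924] F [ 0.1  0.3 -1.2] open 0.0195 gf 29.5
tilt 49.88 az of tool z -4.6
[[-0.616  0.199  0.762]
 [ 0.238  0.969 -0.061]
 [-0.751  0.144 -0.644]]
rotvec to go (tool axes) deg [ -4.5  -3.8 -12.6]
```

Request:
drive_tool(increments=[0, -2.7, 2, -2.2, -0.07, 0, -2.7, 2, -2.2, -0.07, 0, -2.7, 2, -2.2, -0.07])

```text
clock: 13.5
position: [0.5218, 0.105, 1.0257]
eef_rot: [0.056, 2.184, -0.044]
force: [1.0, -1.6, -0.9]
opening: 0.02
gripper_force: 29.5
```

```bash
cat >> goal.py <<'E'
def rep(M):
    Rp=M@Rt; z=Rp[:,2];x=Rp[:,0]; c,s_=np.cos(np.radians(YAW)),np.sin(np.radians(YAW))
    print('pipette lean +x',np.degrees(np.arctan2(z[0]*c+z[1]*s_,z[2])).round(1),'lean +y',np.degrees(np.arctan2(-z[0]*s_+z[1]*c,z[2])).round(1),'yaw err',(np.degrees(np.arctan2(x[1],x[0]))-YAW).round(1)); return Rp
E
python3 -c "
from goal import *
s,M=st(); d=M.T@Mf; print('rotvec to go (tool axes) deg',np.degrees(R.from_matrix(d).as_rotvec()).round(1))
for a in [0,-.05,-.1]: print(a); rep(M@R.from_rotvec([0,0,a]).as_matrix())
"
```

```text
t 13.5 q [-1.023  0.213  1.195  0.227 -0.202  1.853  1.42 ] p [0.5218 0.105  1.0257] F [ 1.  -1.6 -0.9] open 0.02 gf 29.5
tilt 54.83 az of tool z -3.7
[[-0.576  0.057  0.816]
 [ 0.024  0.998 -0.052]
 [-0.817 -0.011 -0.576]]
rotvec to go (tool axes) deg [-3.5  0.7 -0.3]
0
pipette lean +x -6.4 lean +y 2.2 yaw err -2.8
-0.05
pipette lean +x -6.2 lean +y 4.3 yaw err -0.9
-0.1
pipette lean +x -6.0 lean +y 6.4 yaw err 1.0
```

Run:
```python
from goal import *
def ray(c,u,v,z):
    d=c['R'].T@np.linalg.inv(c['K'])@[u,v,1]; o=-c['R'].T@c['t']; return o+d*(z-o[2])/d[2]
c=dict(np.load('side.npz'))
for uv in [(233.3,194),(276.7,173)]: print(ray(c,*uv,.254).round(4))
t=np.array([-np.sin(np.radians(5.2)),np.cos(np.radians(5.2))]); o=np.array([.680,.05])
for n in ['scene','side']:
    c=dict(np.load(n+'.npz'));P=pts(c);hsv=cv2.cvtColor(c['color'],cv2.COLOR_RGB2HSV)
    al=(P[...,:2]-o)@t; ac=(P[...,:2]-o)@np.array([t[1],-t[0]])
    for nm,m in dict(strip=(P[...,2]>.247)&(P[...,2]<.264)&(abs(ac)<.012)&(hsv[...,2]<75)&(abs(al)<.17),shoe=(P[...,2]>.225)&(P[...,2]<.249)&(abs(ac)<.016)&(hsv[...,2]<60)&(abs(al)<.12),post=(P[...,2]>.05)&(P[...,2]<.14)&(abs(ac)<.06)&(abs(al)<.26)&(abs(al)>.12),).items():
        a=np.sort(al[m]); print(n,nm,len(a),np.percentile(a,[0,3,10,25,50,75,90,97,100]).round(3) if len(a) else '', np.median(ac[m]).round(4) if len(a) else '')
    m=(P[...,2]>.231)&(P[...,2]<.245)&(abs(ac)<.015)&(al>.085)&(al<.165); print('rail across',ac[m].mean().round(4),ac[m].min().round(4),ac[m].max().round(4),m.sum())
s,M=st()
```

```text
[0.6729 0.1351 0.254 ]
[ 0.6813 -0.0111  0.254 ]
scene strip 290 [-0.064 -0.059 -0.047 -0.022  0.01   0.044  0.066  0.077  0.086] 0.0028
scene shoe 79 [-0.106 -0.063 -0.037 -0.014  0.009  0.022  0.038  0.073  0.085] 0.0073
scene post 200 [-0.23  -0.23  -0.229 -0.226  0.179  0.181  0.183  0.188  0.191] 0.0407
rail across 0.0022 -0.0035 0.007 98
side strip 130 [-0.057 -0.054 -0.048 -0.012  0.019  0.053  0.074  0.081  0.086] -0.001
side shoe 28 [-0.005 -0.005  0.008  0.014  0.018  0.022  0.024  0.025  0.026] -0.0082
side post 356 [-0.226 -0.222 -0.22  -0.216  0.184  0.19   0.192  0.193  0.195] 0.0304
rail across -0.0012 -0.0078 0.0057 114
t 13.5 q [-1.023  0.213  1.195  0.227 -0.202  1.853  1.42 ] p [0.5218 0.105  1.0257] F [ 1.  -1.6 -0.9] open 0.02 gf 29.5
tilt 54.83 az of tool z -3.7
[[-0.576  0.057  0.816]
 [ 0.024  0.998 -0.052]
 [-0.817 -0.011 -0.576]]
```

```bash
cat >> goal.py <<'E'
TG=np.array([.4258,.2088,.099]); O=np.array([.4395,.205,.135]); HT=Mg.T@(O+lean(-14.8,42)@[.025,0,0]-TG)  # hook in tool
C,S=np.cos(np.radians(YAW)),np.sin(np.radians(YAW)); ex=np.array([C,S,0]); ey=np.array([-S,C,0]); RA=np.array([.6805,.05,.235])
def st2w(a,b,c): return RA+a*ex+b*ey+np.array([0,0,c])
def w2st(p): d=np.array(p)-RA; return np.array([d@ex,d@ey,d[2]])
E
python3 -c "
from goal import *
s,M=st(); p=np.array(s['position']); print('HT',HT,'hook now (stand)',w2st(p+M@HT))
t=st2w(-.08,.135,.04)-M@HT; print(t); M,p=plan(M,p,[t[0]-.03,t[1],.6],11,op=0); plan(M,p,t,11,op=0)
"
```

```text
t 13.5 q [-1.023  0.213  1.195  0.227 -0.202  1.853  1.42 ] p [0.5218 0.105  1.0257] F [ 1.  -1.6 -0.9] open 0.02 gf 29.5
tilt 54.83 az of tool z -3.7
[[-0.576  0.057  0.816]
 [ 0.024  0.998 -0.052]
 [-0.817 -0.011 -0.576]]
HT [-0.03463928  0.00130121 -0.01566383] hook now (stand) [-0.14578956  0.0697708   0.82798902]
[0.58136286 0.17590166 0.23767746]
11 [0, 3.0, 0.7, 2.4, 0.0, 0, 3.0, 0.7, 2.4, 0.0, 0, 3.0, 0.7, 2.4, 0.0, 0, 3.0, 0.7, 2.4, 0.0, 0, 3.0, 0.7, 2.4, 0.0, 0, 3.0, 0.7, 2.4, 0.0, 0, 3.1, 0.7, 2.4, 0.0, 0, 3.0, 0.7, 2.4, 0.0, 0, 3.1, 0.7, 2.5, 0.0, 0, 3.0, 0.7, 2.4, 0.0, 0, 3.1, 0.7, 2.5, 0.0]
11 [0, 2.5, 0.1, 2.1, 0.0, 0, 2.5, 0.0, 2.1, 0.0, 0, 2.5, 0.1, 2.1, 0.0, 0, 2.5, 0.0, 2.1, 0.0, 0, 2.6, 0.1, 2.1, 0.0, 0, 2.5, 0.0, 2.1, 0.0, 0, 2.6, 0.1, 2.1, 0.0, 0, 2.5, 0.0, 2.1, 0.0, 0, 2.6, 0.1, 2.2, 0.0, 0, 2.5, 0.0, 2.1, 0.0, 0, 2.6, 0.1, 2.2, 0.0]
```

Request:
drive_tool(increments=[0, 3, 0.7, 2.4, 0, 0, 3, 0.7, 2.4, 0, 0, 3, 0.7, 2.4, 0, 0, 3, 0.7, 2.4, 0, 0, 3, 0.7, 2.4, 0, 0, 3, 0.7, 2.4, 0, 0, 3, 0.7, 2.4, 0, 0, 3, 0.7, 2.4, 0, 0, 3, 0.7, 2.4, 0, 0, 3, 0.7, 2.4, 0, 0, 3, 0.7, 2.4, 0])

```text
clock: 14.42
position: [0.4953, 0.132, 0.7789]
eef_rot: [0.166, 2.283, 0.031]
force: [0.1, 0.6, -0.6]
opening: 0.0205
gripper_force: 29.5
```

```bash
python3 -c "
from goal import *
s,M=st(); p=np.array(s['position']); rep(M); t=st2w(-.08,.135,.04)-M@HT; print(t); M,p=plan(M,p,t-[.02,0,0],12,op=0)
"
```

```text
t 14.42 q [-1.126 -0.291  0.214  1.344  0.719  1.499  0.692] p [0.4953 0.132  0.7789] F [ 0.1  0.6 -0.6] open 0.0205 gf 29.5
tilt 48.84 az of tool z -2.5
[[-0.65   0.11   0.752]
 [ 0.13   0.991 -0.032]
 [-0.749  0.077 -0.658]]
pipette lean +x -1.3 lean +y -3.6 yaw err -6.0
[0.57772764 0.17989085 0.23864646]
12 [0, 3.1, 0.1, 3.3, 0.0, 0, 3.1, 0.1, 3.3, 0.0, 0, 3.1, 0.1, 3.3, 0.0, 0, 3.1, 0.1, 3.4, 0.0, 0, 3.1, 0.1, 3.3, 0.0, 0, 3.1, 0.1, 3.4, 0.0, 0, 3.1, 0.1, 3.3, 0.0, 0, 3.1, 0.1, 3.4, 0.0, 0, 3.1, 0.1, 3.3, 0.0, 0, 3.0, 0.1, 3.4, 0.0, 0, 3.1, 0.1, 3.3, 0.0, 0, 3.0, 0.2, 3.4, 0.0]
```

Request:
drive_tool(increments=[0, 3.1, 0.1, 2.4, 0, 0, 3.1, 0.1, 2.4, 0, 0, 3.1, 0.1, 2.6, 0, 0, 3.1, 0.1, 2.6, 0, 0, 3.1, 0.1, 2.6, 0, 0, 3.1, 0.1, 2.6, 0])

```text
clock: 14.92
position: [0.5038, 0.1505, 0.6479]
eef_rot: [0.172, 2.285, 0.018]
force: [0.8, -0.7, -1.5]
opening: 0.0201
gripper_force: 29.5
```

```bash
python3 -c "
from goal import *
s,M=st(); p=np.array(s['position']); rep(M); print(w2st(p+M@HT)); t=st2w(-.08,.135,.04)-M@HT; print(t); M,p=plan(M,p,t-[.02,0,0],9,op=0)
"
```

```text
t 14.92 q [-0.419 -0.293 -0.233  1.659  0.507  1.128  0.688] p [0.5038 0.1505 0.6479] F [ 0.8 -0.7 -1.5] open 0.0201 gf 29.5
tilt 48.71 az of tool z -3.3
[[-0.651  0.119  0.75 ]
 [ 0.131  0.991 -0.043]
 [-0.748  0.07  -0.66 ]]
pipette lean +x -1.1 lean +y -3.3 yaw err -6.5
[-0.15615249  0.11256155  0.449203  ]
[0.5776551  0.17974716 0.23865784]
9 [0, 3.1, 0.1, 3.4, 0.0, 0, 3.0, 0.1, 3.4, 0.0, 0, 3.1, 0.1, 3.4, 0.0, 0, 3.0, 0.1, 3.5, 0.0, 0, 3.1, 0.1, 3.4, 0.0, 0, 3.0, 0.0, 3.5, 0.0, 0, 3.1, 0.1, 3.4, 0.0, 0, 3.0, 0.0, 3.5, 0.0, 0, 3.1, 0.1, 3.4, 0.0]
```

Request:
drive_tool(increments=[0, 2.7, 0.1, 3, 0, 0, 2.7, 0.1, 3, 0, 0, 2.7, 0.1, 3, 0, 0, 2.7, 0.1, 3, 0, 0, 2.7, 0.1, 3, 0, 0, 2.7, 0.1, 3, 0, 0, 2.7, 0.1, 3, 0, 0, 2.7, 0.1, 3, 0, 0, 1, 0, 1, -0.06, 0, 0, 0, 0, -0.06, 0, 0, 0, 0, 0])

```text
clock: 15.83
position: [0.5428, 0.1808, 0.3124]
eef_rot: [0.019, 2.297, -0.044]
force: [0.2, 0.4, -1.4]
opening: 0.0201
gripper_force: 29.5
```

```bash
cat > see.py <<'E'
from goal import *
s,M=st(); p=np.array(s['position']); Rp=rep(M); hk=p+M@HT; o=hk-.025*Rp[:,0]; print('hook stand',w2st(hk).round(4))
c=cam('side'); P=pts(c); hsv=cv2.cvtColor(c['color'],cv2.COLOR_RGB2HSV)
w=P-o; al=w@Rp[:,2]; rd=np.linalg.norm(w-al[...,None]*Rp[:,2],axis=-1)
m=(al>-.088)&(al<-.05)&(rd<.03)&(hsv[...,2]>140)&(hsv[...,1]<40); q=P[m]; print('handle low px',len(q))
qn=P[(al<-.1)&(al>-.15)&(rd<.025)&(P[...,2]>.03)]; print('nose',len(qn))
ray=(P-(-c['R'].T@c['t'])); ray/=np.linalg.norm(ray,axis=-1,keepdims=True)
def cen(m,r):  # axis points: surface centroid pushed back by radius along the ray
    return P[m].mean(0)+r*ray[m].mean(0)*.85
A=[]
for lo,hi,r in [(-.088,-.06,.012),(-.135,-.10,.005)]:
    m=(al>lo)&(al<hi)&(rd<.025); 
    if m.sum()>3:
        x=cen(m,r); A.append(x); w_=Rp.T@(x-o); print('axis pt in expected pipette frame (mm)',(w_*1e3).round(1),m.sum())
# hook (dark drop)
m=(al>-.015)&(al<.013)&(rd>.014)&(rd<.05)&(w@Rp[:,0]>0); print('hook pts',m.sum(), ((w[m]@Rp)*1e3).mean(0).round(1) if m.any() else '')
m=(al>.013)&(al<.045)&(rd<.025); print('plunger',m.sum(), ((w[m]@Rp)*1e3).mean(0).round(1) if m.any() else '', ((w[m]@Rp)*1e3).max(0).round(1) if m.any() else '')
uv=proj(c,np.array([o,hk,o-.15*Rp[:,2],o+.033*Rp[:,2],o-.027*Rp[:,2]])).round(1); print(uv.tolist())
E
cat >> see.py <<'E'
import sys
if len(sys.argv)>1:
    u,v=uv[0].astype(int); save(sys.argv[1],cv2.resize(c['color'][v-70:v+80,max(u-90,0):u+110],None,fx=4,fy=4,interpolation=cv2.INTER_CUBIC)); print('crop origin',max(u-90,0),v-70)
E
python3 see.py side3.png
```

```text
t 15.83 q [-0.333 -0.041 -0.408  2.24   1.152  0.607 -0.072] p [0.5428 0.1808 0.3124] F [ 0.2  0.4 -1.4] open 0.0201 gf 29.5
tilt 48.43 az of tool z -2.9
[[-0.664  0.029  0.747]
 [-0.     0.999 -0.038]
 [-0.748 -0.026 -0.664]]
pipette lean +x -0.0 lean +y 2.1 yaw err -1.3
hook stand [-0.1138  0.1436  0.1137]
handle low px 0
nose 26
axis pt in expected pipette frame (mm) [ 24.7  -7.5 -90.4] 13
axis pt in expected pipette frame (mm) [  22.3   -6.3 -115.6] 26
hook pts 11 [21.3 10.   7.9]
plunger 93 [16.6  4.3 28.3] [24.3 13.4 44.5]
[[251.3, 192.6], [244.0, 188.3], [256.1, 244.4], [250.1, 180.2], [252.2, 202.4]]
crop origin 161 122
```

View pics/side3.png

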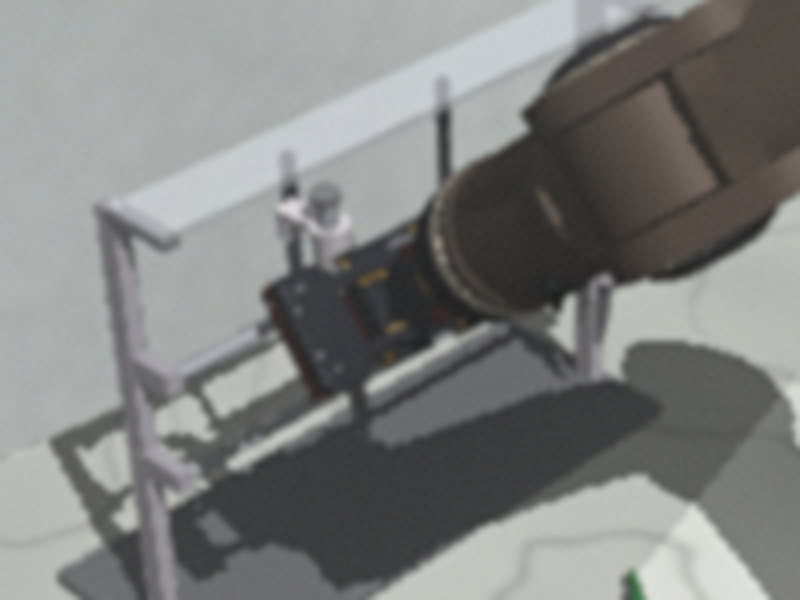

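The pipette is upright in front of the rail: button at crop (325,195), hook at (290,212). It sits about 2 cm further out from the fingers than assumed. I'll check with the other two cameras.

Run:
```python
from goal import *
s,M=st(); p=np.array(s['position']); Rp=rep(M); hk=p+M@HT; o=hk-.025*Rp[:,0]
im=np.zeros((600,800,3),np.uint8)
c=cam('wrist'); np.savez('w4.npz',**c); im[:360,:480]=cv2.resize(c['color'],(480,360)); print('wrist o,tcp',proj(c,[o,p,o+.033*Rp[:,2]]).round().tolist())
c=cam('scene'); np.savez('s4.npz',**c); u,v=proj(c,o)[0].astype(int); cr=c['color'][v-40:v+40,u-40:u+40]; im[:320,480:]=cv2.resize(cr,(320,320),interpolation=cv2.INTER_CUBIC); print('scene',u,v,proj(c,[o+.033*Rp[:,2],hk,p,o-.15*Rp[:,2]]).round(1).tolist())
save('both4.png',im)
```

```text
t 15.88 q [-0.333 -0.042 -0.408  2.238  1.151  0.608 -0.075] p [0.5433 0.1812 0.3141] F [-0.4 -0.6 -1.4] open 0.0198 gf 29.5
tilt 48.56 az of tool z -2.9
[[-0.662  0.031  0.749]
 [ 0.004  0.999 -0.038]
 [-0.749 -0.022 -0.662]]
pipette lean +x -0.2 lean +y 1.8 yaw err -1.4
wrist o,tcp [[323.0, 366.0], [325.0, 289.0], [323.0, 465.0]]
scene 380 169 [[382.0, 161.0], [385.9, 176.1], [381.2, 181.8], [372.4, 203.3]]
```

View pics/both4.png

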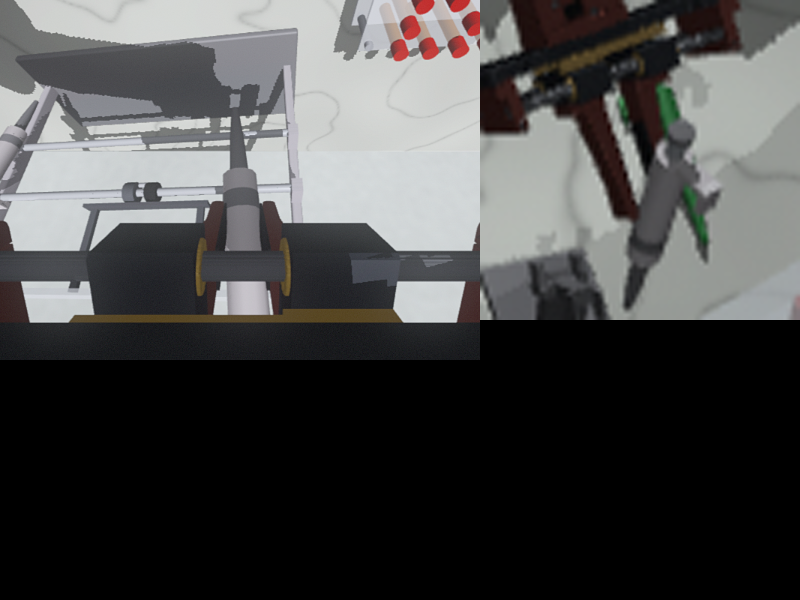

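Run:
```python
from goal import *
s,M=st(); p=np.array(s['position']); Rp=M@Rt; hk=p+M@HT; o=hk-.025*Rp[:,0]
c=dict(np.load('s4.npz')); P=pts(c); hsv=cv2.cvtColor(c['color'],cv2.COLOR_RGB2HSV)
v,u=np.mgrid[:480,:640]
# handle polygon in scene px from the crop
cr=lambda x,y:(340+(x-480)/4,129+y/4)
poly=np.array([cr(660,160),cr(695,160),cr(665,250),cr(632,238)],np.float32)
m=np.zeros((480,640),np.uint8); cv2.fillPoly(m,[np.round(poly).astype(int)],1); m=(m>0)&(np.abs(P-o).max(-1)<.13)&(hsv[...,1]<60)
q=P[m]; print(len(q),((q-o)@Rp*1e3).mean(0).round(1))
pt,d,e=fit(q,Rp[:,2]); print('fit',e, 'axis dir in exp frame',(Rp.T@d).round(3)); pp=Rp.T@(pt-o)*1e3; print('pt',pp.round(1))
c2=cam('side'); save('side5raw.png',c2['color'])
def tri(a,b):
    Pm=[k['K']@np.hstack([k['R'],k['t'][:,None]]) for k in (c,c2)]
    X=cv2.triangulatePoints(*Pm,np.array(a,float),np.array(b,float)); X=(X[:3]/X[3]).ravel()
    err=[np.linalg.norm(proj(k,X)[0]-np.array(w)) for k,w in ((c,a),(c2,b))]; return X,np.round(err,1)
for nm,a,b in [('button top (0,0,33)',cr(682,128),(242.5,169.5)),('hook end top (36,0,11)',cr(713,185),(233,173.5)),('nose tip (0,0,-150)',cr(628,306),(251.7,230.5))]:
    X,er=tri(a,b); print(nm,'in exp frame',(Rp.T@(X-o)*1e3).round(1),er,'stand',w2st(X).round(4), 'depth pt', ((P[int(a[1])+1,int(a[0])]-o)@Rp*1e3).round(1))
```

```text
t 15.98 q [-0.333 -0.044 -0.407  2.236  1.151  0.608 -0.076] p [0.5438 0.1818 0.3162] F [-0.  -0.6 -1.2] open 0.0199 gf 29.5
tilt 48.73 az of tool z -2.8
[[-0.66   0.032  0.751]
 [ 0.007  0.999 -0.036]
 [-0.751 -0.019 -0.66 ]]
194 [30.4 -5.6 -4.5]
fit 0.0023961810018152804 axis dir in exp frame [0.023 0.075 0.997]
pt [22.3  0.5 -4.5]
button top (0,0,33) in exp frame [20.2  3.8 49.9] [1.1 0.8] stand [-0.118   0.1497  0.1672] depth pt [24.7  1.8 51.7]
hook end top (36,0,11) in exp frame [52.2  7.4 26.8] [1.3 0.9] stand [-0.0857  0.1518  0.1442] depth pt [54.7  9.1 25.1]
nose tip (0,0,-150) in exp frame [  22.    -8.5 -128.3] [0.9 0.6] stand [-0.1153  0.132  -0.0105] depth pt [  23.6   -6.3 -130.7]
```

The two views agree: the pipette sits about 21 mm further along its x and 18 mm up its axis, and leans 4° more to +y. It was dragged while I lifted it out. I'll update the in-hand pose and move to pre-hang.

```bash
cat >> goal.py <<'E'
import os
dR=R.from_euler('x',-4.1,degrees=True).as_matrix()@R.from_euler('z',4,degrees=True).as_matrix()
O2=HT+Rt@(np.array([.021,.002,.018])-[.025,0,0]); Rt=Rt@dR; HT=O2+Rt@[.025,0,0]
E
python3 -c "
from goal import *
s,M=st(); p=np.array(s['position']); rep(M); print('hook',w2st(p+M@HT).round(4))
T=M@R.from_rotvec([0,0,.12]).as_matrix(); rep(T); p2=p
M,p=plan(T,p2,st2w(-.07,.135,.03)-T@HT,5,op=0); plan(M,p,st2w(.004,.135,.03)-T@HT,5,op=0)
"
```

```text
t 16.03 q [-0.333 -0.045 -0.407  2.236  1.151  0.608 -0.076] p [0.5439 0.182  0.3167] F [-0.1 -0.1 -1.7] open 0.0199 gf 29.5
tilt 48.78 az of tool z -2.7
[[-0.659  0.032  0.751]
 [ 0.007  0.999 -0.036]
 [-0.752 -0.019 -0.659]]
pipette lean +x -0.3 lean +y 5.8 yaw err 2.5
hook [-0.0919  0.1481  0.1359]
pipette lean +x -0.8 lean +y 0.7 yaw err -2.0
5 [0, 1.3, -0.2, 1.8, 0.0, 0, 1.3, -0.2, 1.7, 0.0, 0, 1.3, -0.2, 1.8, 0.0, 0, 1.3, -0.1, 1.7, 0.0, 0, 1.2, -0.2, 1.8, 0.0]
5 [0, -0.9, 0.3, 1.1, 0.0, 0, -0.9, 0.3, 1.1, 0.0, 0, -1.0, 0.3, 1.1, 0.0, 0, -0.9, 0.3, 1.1, 0.0, 0, -1.0, 0.3, 1.1, 0.0]
```

Request:
drive_tool(increments=[0, 0, 0, 0, 0.06, 0, 0, 0, 0, 0.06, 0, 1.3, -0.2, 1.8, 0, 0, 1.3, -0.2, 1.7, 0, 0, 1.3, -0.2, 1.8, 0, 0, 1.3, -0.1, 1.7, 0, 0, 1.2, -0.2, 1.8, 0, 0, 0, 0, 0, 0, 0, 0, 0, 0, 0])

```text
clock: 16.78
position: [0.5672, 0.1777, 0.2094]
eef_rot: [0.162, 2.287, 0.023]
force: [-0.5, -0.6, -1.3]
opening: 0.0199
gripper_force: 29.5
```

```bash
cat > tri.py <<'E'
from goal import *
import sys
s,M=st(); p=np.array(s['position']); Rp=rep(M); hk=p+M@HT; o=hk-.025*Rp[:,0]; print('hook',w2st(hk).round(4))
im=np.zeros((400,800,3),np.uint8)
for i,n in enumerate(['scene','side']):
    c=cam(n); np.savez('t_'+n,**c); u,v=proj(c,o)[0].astype(int); im[:,400*i:400*i+400]=cv2.resize(c['color'][v-40:v+40,u-40:u+40],(400,400),interpolation=cv2.INTER_CUBIC)
    print(n,'crop origin',u-40,v-40,'exp button,hooktop,nose in crop px',((proj(c,[o+.033*Rp[:,2],o+Rp@[.036,0,.011],o-.15*Rp[:,2]])-[u-40,v-40])*5+[400*i,0]).round().tolist())
save(sys.argv[1],im)
s=status.get_state(); M=R.from_rotvec(s['eef_rot']).as_matrix(); p=np.array(s['position'])
h=p+M@HT; plan(M,p,p+st2w(.004,.135,.028)-h,5,op=0)
E
python3 tri.py t1.png
```

```text
t 16.78 q [-0.341  0.181 -0.397  2.332  1.664  0.614 -0.733] p [0.5672 0.1777 0.2094] F [-0.5 -0.6 -1.3] open 0.0199 gf 29.5
tilt 48.67 az of tool z -2.8
[[-0.652  0.11   0.75 ]
 [ 0.124  0.992 -0.037]
 [-0.748  0.069 -0.66 ]]
pipette lean +x -0.6 lean +y 0.8 yaw err -2.0
hook [-0.0697  0.1346  0.0291]
scene crop origin 343 162 exp button,hooktop,nose in crop px [[211.0, 164.0], [246.0, 237.0], [169.0, 348.0]]
side crop origin 203 174 exp button,hooktop,nose in crop px [[597.0, 144.0], [552.0, 150.0], [620.0, 441.0]]
5 [0, -0.9, 0.3, 1.1, 0.0, 0, -0.9, 0.3, 1.1, 0.0, 0, -0.9, 0.3, 1.2, 0.0, 0, -0.9, 0.3, 1.1, 0.0, 0, -0.8, 0.2, 1.2, 0.0]
```

View pics/t1.png

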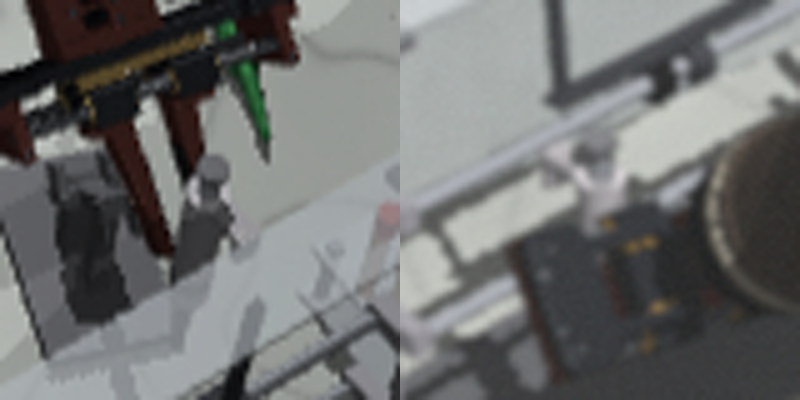

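In the crop the button (212,162) and hook end (240,240) in the scene view, and (597,140) and (547,148) in the side view, all match the prediction within about 1 px. I'll go over the rail and then down.

Request:
drive_tool(increments=[0, -0.9, 0.3, 1.1, 0, 0, -0.9, 0.3, 1.1, 0, 0, -0.9, 0.3, 1.1, 0, 0, -0.9, 0.3, 1.1, 0, 0, -0.9, 0.2, 1.2, 0, 0, 0, 0, 0, 0, 0, 0, 0, 0, 0])

```text
clock: 17.47
position: [0.6407, 0.1843, 0.2093]
eef_rot: [0.163, 2.283, 0.025]
force: [-1.4, -0.4, -0.8]
opening: 0.0198
gripper_force: 29.5
```

```bash
cat > g.py <<'E'
from goal import *
import sys
s,M=st(); p=np.array(s['position']); rep(M); h=p+M@HT; print('hook',w2st(h).round(4))
if len(sys.argv)>1: plan(M,p,p+st2w(*map(float,sys.argv[1:4]))-h,int(sys.argv[4]),op=0)
E
python3 g.py .004 .135 .003 5
```

```text
t 17.47 q [-0.302  0.28  -0.347  2.196  1.698  0.571 -0.665] p [0.6407 0.1843 0.2093] F [-1.4 -0.4 -0.8] open 0.0198 gf 29.5
tilt 48.87 az of tool z -2.7
[[-0.65   0.11   0.752]
 [ 0.126  0.991 -0.036]
 [-0.75   0.072 -0.658]]
pipette lean +x -0.9 lean +y 0.7 yaw err -2.0
hook [0.0039 0.1344 0.0291]
5 [0, 0.4, -0.0, 0.3, 0.0, 0, 0.4, -0.0, 0.4, 0.0, 0, 0.4, -0.0, 0.3, 0.0, 0, 0.4, -0.1, 0.4, 0.0, 0, 0.4, -0.0, 0.3, 0.0]
```

Request:
drive_tool(increments=[0, 0.4, 0, 0.35, 0, 0, 0.4, 0, 0.35, 0, 0, 0.4, 0, 0.35, 0, 0, 0.4, 0, 0.35, 0, 0, 0.2, 0, 0.2, 0, 0, 0, 0, 0, 0])

```text
clock: 17.97
position: [0.6401, 0.1858, 0.1823]
eef_rot: [0.161, 2.287, 0.023]
force: [0.1, 0.1, -1.4]
opening: 0.0198
gripper_force: 29.5
```

```bash
python3 tri.py t2.png; python3 g.py .002 .135 .0 2
```

```text
t 17.97 q [-0.304  0.332 -0.354  2.213  1.797  0.598 -0.771] p [0.6401 0.1858 0.1823] F [ 0.1  0.1 -1.4] open 0.0198 gf 29.5
tilt 48.67 az of tool z -2.8
[[-0.652  0.109  0.75 ]
 [ 0.124  0.992 -0.036]
 [-0.748  0.069 -0.66 ]]
pipette lean +x -0.6 lean +y 0.8 yaw err -1.9
hook [0.0037 0.136  0.002 ]
scene crop origin 359 186 exp button,hooktop,nose in crop px [[214.0, 170.0], [249.0, 244.0], [163.0, 342.0]]
side crop origin 183 171 exp button,hooktop,nose in crop px [[597.0, 147.0], [556.0, 154.0], [626.0, 436.0]]
5 [0, -0.4, 0.0, -0.3, 0.0, 0, -0.4, 0.0, -0.3, 0.0, 0, -0.4, 0.0, -0.3, 0.0, 0, -0.3, 0.0, -0.4, 0.0, 0, -0.4, 0.1, -0.3, 0.0]
t 18.07 q [-0.304  0.331 -0.354  2.213  1.796  0.597 -0.77 ] p [0.6405 0.1859 0.1833] F [ 0.3  0.  -0.6] open 0.0199 gf 29.5
tilt 48.74 az of tool z -2.8
[[-0.651  0.109  0.751]
 [ 0.124  0.992 -0.036]
 [-0.748  0.07  -0.66 ]]
pipette lean +x -0.7 lean +y 0.8 yaw err -2.0
hook [0.004 0.136 0.003]
2 [0, 0.2, -0.1, 0.0, 0.0, 0, 0.1, -0.1, 0.1, 0.0]
```

View pics/t2.png

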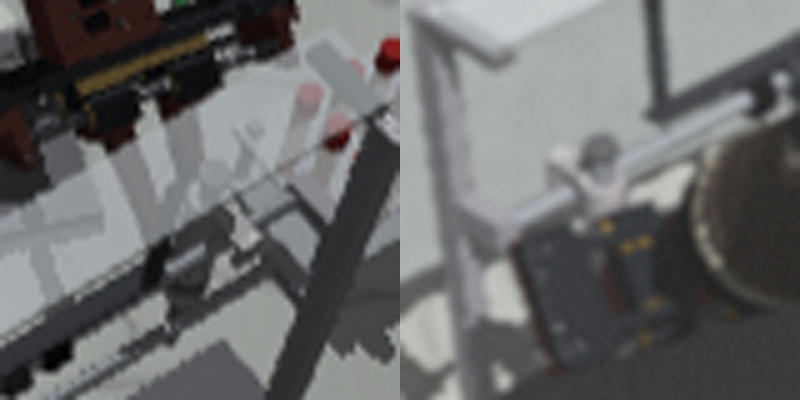

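The hook straddles the rail: scene crop (240,235), side crop (562,165), in the open stretch between strip end and post. I'll lower it until it makes contact.

Request:
drive_tool(increments=[0, 0.15, 0, 0.13, 0, 0, 0.15, 0, 0.13, 0, 0, 0, 0, 0, 0])

```text
clock: 18.32
position: [0.6405, 0.1861, 0.1794]
eef_rot: [0.162, 2.285, 0.024]
force: [0.1, 0.3, -1.2]
opening: 0.0201
gripper_force: 29.5
```

Request:
drive_tool(increments=[0, 0.15, 0, 0.13, 0, 0, 0.15, 0, 0.13, 0, 0, 0, 0, 0, 0])

```text
clock: 18.57
position: [0.642, 0.1864, 0.1781]
eef_rot: [0.162, 2.28, 0.023]
force: [-3.7, -1.2, 10.0]
opening: 0.02
gripper_force: 29.8
```

```bash
python3 g.py
```

```text
t 18.57 q [-0.304  0.345 -0.357  2.216  1.827  0.61  -0.803] p [0.642  0.1864 0.1781] F [-3.7 -1.2 10. ] open 0.02 gf 29.8
tilt 49.06 az of tool z -2.8
[[-0.647  0.11   0.754]
 [ 0.125  0.991 -0.037]
 [-0.752  0.071 -0.655]]
pipette lean +x -1.0 lean +y 0.8 yaw err -2.0
hook [ 0.0053  0.1364 -0.002 ]
```

Request:
drive_tool(increments=[3.8, 0, 0, 0, 0, 3.8, 0, 0, 0, 0, 3.8, 0, 0, 0, 0, 3.8, 0, 0, 0, 0, 3.8, 0, 0, 0, 0, 3.8, 0, 0, 0, 0, 3.8, 0, 0, 0, 0])

```text
clock: 19.15
position: [0.6405, 0.1864, 0.1755]
eef_rot: [0.161, 2.285, 0.023]
force: [-0.0, -0.3, 0.1]
opening: 0.0379
gripper_force: 0.0
```

```bash
python3 g.py
python3 - <<'E'
from goal import *
s,M=st(); p=np.array(s['position']); print('TCP in pipette frame mm',((Rt.T@(-HT))*1e3+[25,0,0]).round(1),'TCP stand',(w2st(p)*1e3).round(1))
c=cam('side'); im=np.zeros((480,800,3),np.uint8); u,v=proj(c,st2w(-.025,.136,0))[0].astype(int); im[:400,:400]=cv2.resize(c['color'][v-50:v+50,u-50:u+50],(400,400),interpolation=cv2.INTER_CUBIC); print(u-50,v-50)
Rh=lean(YAW,-6); oo=st2w(0,.136,0)-Rh@[.025,0,0]
print('if hung: button, hook end in crop',((proj(c,[oo+.033*Rh[:,2],oo+Rh@[.036,0,.011]])-[u-50,v-50])*4).round().tolist())
w=cam('wrist'); im[:300,400:]=cv2.resize(w['color'],(400,300)); print(proj(w,[oo,oo-.027*Rh[:,2],oo-.09*Rh[:,2],p])*400/640+[400,0])
save('hang1.png',im)
E
```

```text
t 19.15 q [-0.304  0.347 -0.356  2.217  1.825  0.608 -0.802] p [0.6405 0.1864 0.1755] F [-0.  -0.3  0.1] open 0.0379 gf 0.0
tilt 48.75 az of tool z -2.7
[[-0.651  0.109  0.751]
 [ 0.124  0.992 -0.036]
 [-0.749  0.07  -0.659]]
pipette lean +x -0.7 lean +y 0.8 yaw err -2.0
hook [ 0.0041  0.1366 -0.0048]
t 19.15 q [-0.304  0.347 -0.356  2.217  1.825  0.608 -0.802] p [0.6405 0.1864 0.1755] F [-0.  -0.3  0.1] open 0.0379 gf 0.0
tilt 48.75 az of tool z -2.7
[[-0.651  0.109  0.751]
 [ 0.124  0.992 -0.036]
 [-0.749  0.07  -0.659]]
TCP in pipette frame mm [ -7.3   2.6 -54.3] TCP stand [-27.4 139.5 -59.5]
174 162
if hung: button, hook end in crop [[203.0, 163.0], [165.0, 164.0]]
[[604.97506035 266.24135881]
 [602.90206246 223.8673873 ]
 [599.25296395 149.27647877]
 [603.2216255  180.58096076]]
```

View pics/hang1.png

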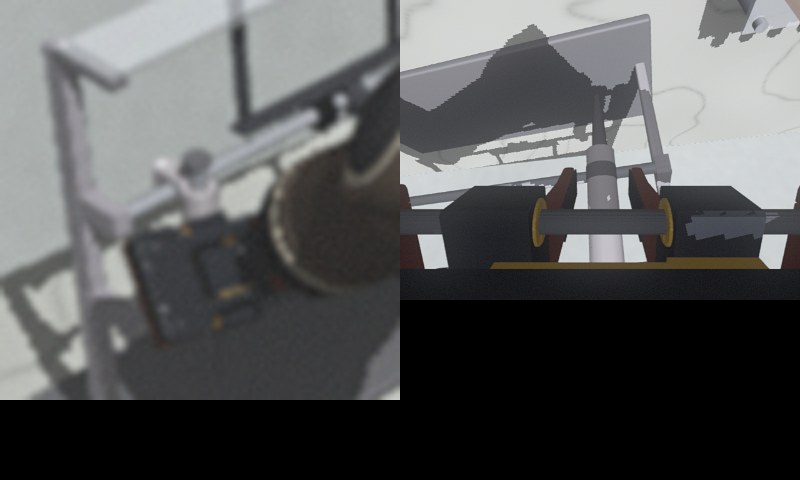

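The pipette hangs released on the rail: button (198,160) and hook end (162,165) match the hung prediction. I'll regrip higher and deeper.

Request:
drive_tool(increments=[3.8, -0.86, 0.05, -0.13, -0.035, 3.8, -0.86, 0.05, -0.13, -0.035, 3.8, -0.86, 0.05, -0.13, 0, 3.8, 0, 0, 0, 0, 3.8, 0, 0, 0, 0])

```text
clock: 19.67
position: [0.6548, 0.1858, 0.198]
eef_rot: [0.082, 2.288, -0.012]
force: [-0.3, -0.6, -0.1]
opening: 0.0381
gripper_force: 0.0
```

```bash
python3 -c "
from goal import *
s,M=st(); p=np.array(s['position']); print('TCP stand',(w2st(p)*1e3).round(1)); print('pads vs axis',M[:,1]@lean(YAW,-6)[:,2]); print('-ey,up,ex in tool',(M.T@-ey).round(3),(M.T@[0,0,1]).round(3),(M.T@ex).round(3))
"
```

```text
t 19.67 q [-0.305  0.318 -0.331  2.176  1.741  0.568 -0.624] p [0.6548 0.1858 0.198 ] F [-0.3 -0.6 -0.1] open 0.0381 gf 0.0
tilt 48.81 az of tool z -2.7
[[-0.656  0.064  0.752]
 [ 0.056  0.998 -0.036]
 [-0.752  0.018 -0.659]]
TCP stand [-13.3 137.5 -37. ]
pads vs axis 0.0020608943639085046
-ey,up,ex in tool [-0.115 -0.988  0.104] [-0.752  0.018 -0.659] [-0.649  0.154  0.745]
```

Request:
drive_tool(increments=[0, 0, 0, 0, 0, 0, 0, 0, 0, 0, 0, 0, 0, 0, 0, 0, 0, 0, 0, 0, 0, 0, 0, 0, 0, 0, -0.05, -0.49, 0.05, 0, 0, -0.06, -0.5, 0.05, 0, 0, -0.06, -0.5, 0.05, 0, 0, 0, 0, 0, 0])

```text
clock: 20.42
position: [0.656, 0.1688, 0.1975]
eef_rot: [0.083, 2.289, -0.015]
force: [-0.4, -1.0, -1.1]
opening: 0.0235
gripper_force: 30.0
```

```bash
python3 -c "
from goal import *
s,M=st(); p=np.array(s['position']); print('TCP stand',(w2st(p)*1e3).round(1))
"
```

```text
t 20.42 q [-0.279  0.309 -0.32   2.19   1.773  0.544 -0.634] p [0.656  0.1688 0.1975] F [-0.4 -1.  -1.1] open 0.0235 gf 30.0
tilt 48.75 az of tool z -2.9
[[-0.657  0.065  0.751]
 [ 0.056  0.998 -0.038]
 [-0.752  0.017 -0.659]]
TCP stand [-13.7 120.6 -37.5]
```

The grip is now on the full diameter (23.5 mm) and the slide is free. I'll continue under the strip.

Request:
drive_tool(increments=[0, -0.07, -0.6, 0.06, 0, 0, -0.07, -0.6, 0.06, 0, 0, -0.07, -0.6, 0.06, 0, 0, -0.07, -0.6, 0.06, 0, 0, -0.07, -0.6, 0.06, 0, 0, 0, 0, 0, 0])

```text
clock: 20.92
position: [0.6589, 0.1381, 0.1979]
eef_rot: [0.084, 2.289, -0.015]
force: [-1.2, -1.7, -1.2]
opening: 0.0234
gripper_force: 30.0
```

Request:
drive_tool(increments=[0, -0.07, -0.6, 0.06, 0, 0, -0.07, -0.6, 0.06, 0, 0, -0.07, -0.6, 0.06, 0, 0, -0.07, -0.6, 0.06, 0, 0, 0, 0, 0, 0])

```text
clock: 21.33
position: [0.661, 0.1141, 0.1981]
eef_rot: [0.084, 2.289, -0.015]
force: [-0.9, -1.0, -2.0]
opening: 0.0233
gripper_force: 30.0
```

```bash
python3 -c "
from goal import *
s,M=st(); p=np.array(s['position']); print('TCP stand',(w2st(p)*1e3).round(1))
c=cam('side'); P=pts(c); d=P-RA; A=d@ex;B=d@ey;Z=d[...,2]; v=cv2.cvtColor(c['color'],cv2.COLOR_RGB2GRAY)
m=(Z>.012)&(Z<.06)&(A>-.06)&(A<.03)&(B>-.05)&(B<.2)&(v>90); print(m.sum(),'bright above rail: B',np.percentile(B[m],[5,50,95]).round(3),'A',np.percentile(A[m],[5,50,95]).round(3),'Z',np.percentile(Z[m],[50,98]).round(3))
"
```

```text
t 21.33 q [-0.181  0.283 -0.289  2.225  1.909  0.46  -0.688] p [0.661  0.1141 0.1981] F [-0.9 -1.  -2. ] open 0.0233 gf 30.0
tilt 48.79 az of tool z -2.9
[[-0.657  0.066  0.751]
 [ 0.056  0.998 -0.038]
 [-0.752  0.017 -0.659]]
TCP stand [-13.6  65.6 -36.9]
201 bright above rail: B [-0.035  0.081  0.192] A [-0.044  0.007  0.029] Z [0.032 0.058]
```

Request:
drive_tool(increments=[0, -0.05, -0.4, 0.04, 0, 0, -0.05, -0.4, 0.04, 0, 0, -0.05, -0.4, 0.04, 0, 0, -0.05, -0.4, 0.04, 0, 0, 0, 0, 0, 0])

```text
clock: 21.8
position: [0.6624, 0.0989, 0.1982]
eef_rot: [0.083, 2.289, -0.014]
force: [-0.5, -1.0, -1.7]
opening: 0.0232
gripper_force: 30.0
```

Request:
drive_tool(increments=[0, -0.04, -0.3, 0.03, 0, 0, -0.04, -0.3, 0.03, 0, 0, 0, 0, 0, 0])

```text
clock: 22.05
position: [0.663, 0.0934, 0.1983]
eef_rot: [0.082, 2.289, -0.013]
force: [-1.0, 0.4, -2.1]
opening: 0.0232
gripper_force: 30.0
```

Request:
drive_tool(increments=[0, -0.04, -0.3, 0.03, 0, 0, -0.04, -0.3, 0.03, 0, 0, 0, 0, 0, 0])

```text
clock: 22.3
position: [0.6635, 0.0873, 0.1984]
eef_rot: [0.082, 2.289, -0.013]
force: [-1.2, -0.4, -0.4]
opening: 0.0235
gripper_force: 30.0
```

Request:
drive_tool(increments=[0, -0.03, -0.25, 0.03, 0, 0, -0.03, -0.25, 0.03, 0, 0, 0, 0, 0, 0])

```text
clock: 22.55
position: [0.664, 0.0824, 0.1983]
eef_rot: [0.082, 2.289, -0.013]
force: [-1.5, 0.1, -1.4]
opening: 0.0238
gripper_force: 30.0
```

Request:
drive_tool(increments=[0, -0.03, -0.25, 0.03, 0, 0, -0.03, -0.25, 0.03, 0, 0, 0, 0, 0, 0])

```text
clock: 22.8
position: [0.6644, 0.0786, 0.1982]
eef_rot: [0.08, 2.289, -0.012]
force: [-1.7, 3.3, -1.4]
opening: 0.0234
gripper_force: 30.0
```

Request:
drive_tool(increments=[0, -0.03, -0.25, 0.03, 0, 0, -0.03, -0.25, 0.03, 0, 0, 0, 0, 0, 0])

```text
clock: 23.05
position: [0.6649, 0.0732, 0.1982]
eef_rot: [0.081, 2.289, -0.012]
force: [-2.9, 2.8, -0.9]
opening: 0.0236
gripper_force: 30.0
```

Contact came at y≈0.079, at about 3 N, and the shoe is moving. It should be home about 12 mm on.

Request:
drive_tool(increments=[0, -0.03, -0.2, 0.02, 0, 0, -0.03, -0.2, 0.02, 0, 0, 0, 0, 0, 0])

```text
clock: 23.3
position: [0.6653, 0.0693, 0.1982]
eef_rot: [0.08, 2.29, -0.012]
force: [-3.3, 4.3, -1.2]
opening: 0.0235
gripper_force: 30.0
```

Request:
drive_tool(increments=[0, -0.03, -0.2, 0.02, 0, 0, 0, 0, 0, 0])

```text
clock: 23.47
position: [0.6653, 0.0691, 0.1982]
eef_rot: [0.077, 2.29, -0.01]
force: [-4.2, 6.8, -0.8]
opening: 0.0233
gripper_force: 30.0
```

Request:
drive_tool(increments=[0, -0.02, -0.15, 0.02, 0, 0, 0, 0, 0, 0])

```text
clock: 23.63
position: [0.6653, 0.0688, 0.1981]
eef_rot: [0.075, 2.291, -0.008]
force: [-3.9, 9.5, -0.1]
opening: 0.0232
gripper_force: 30.0
```

```bash
python3 g.py
```

```text
t 23.63 q [-0.074  0.269 -0.278  2.242  2.067  0.383 -0.757] p [0.6653 0.0688 0.1981] F [-3.9  9.5 -0.1] open 0.0232 gf 30.0
tilt 48.68 az of tool z -2.3
[[-0.658  0.057  0.75 ]
 [ 0.052  0.998 -0.03 ]
 [-0.751  0.019 -0.66 ]]
pipette lean +x -0.4 lean +y 3.7 yaw err 1.1
hook [0.0185 0.0216 0.0176]
```

Force climbs to 9.5 N with no further travel, so the shoe is home. I'll ease off, open and back straight out.

Request:
drive_tool(increments=[0, 0, 0.1, 0, 0, 0, 0, 0, 0, 0, 2.8, 0, 0, 0, 0, 3.2, 0, 0, 0, 0, 3.6, 0, 0, 0, 0, 4, 0, 0, 0, 0, 4, 0, 0, 0, 0, 4, 0, 0, 0, 0])

```text
clock: 24.3
position: [0.6662, 0.0657, 0.1987]
eef_rot: [0.083, 2.288, -0.014]
force: [-0.4, -0.3, -0.3]
opening: 0.0401
gripper_force: 0.0
```

Request:
drive_tool(increments=[4, 0, 0, -0.5, 0, 4, 0, 0, -1, 0, 4, 0, 0, -1.5, 0, 4, 0, 0, -2, 0, 4, 0, 0, -3, 0, 4, 0, 0, -3, 0, 4, 0, 0, -3, 0, 4, 0, 0, -3, 0, 4, 0, 0, -3, 0, 4, 0, 0, 0, 0, 4, 0, 0, 0, 0])

```text
clock: 25.22
position: [0.5195, 0.0734, 0.3295]
eef_rot: [0.082, 2.284, -0.012]
force: [0.2, 0.8, 0.1]
opening: 0.0398
gripper_force: 0.0
```

```bash
cat > fin.py <<'E'
from goal import *
s,M=st()
for n in ['side','scene','wrist']:
    c=cam(n); P=pts(c); hsv=cv2.cvtColor(c['color'],cv2.COLOR_RGB2HSV); d=P-RA; A=d@ex;B=d@ey;Z=d[...,2]
    print(n)
    for nm,b0,b1 in [('ours',-.02,.06),('other',-.22,-.1)]:
        m=(Z>-.09)&(Z<-.02)&(A>-.06)&(A<-.002)&(B>b0)&(B<b1)&(hsv[...,1]<40)&(abs(Z+.075)>.0)
        if m.sum()>20:
            pt,dd,e=fit(P[m],lean(YAW,-6)[:,2]); pt=pt-dd*(pt[2]-RA[2])/dd[2]; print(nm,m.sum(),'axis at rail height (stand mm)',(w2st(pt)*1e3).round(1),'lean x,y deg',np.degrees([dd@ex,dd@ey]).round(1),'rms',e.round(4))
    m=(Z>.02)&(Z<.05)&(A>-.05)&(A<-.01)&(B>-.02)&(B<.07); print('button pts',m.sum(),np.round([A[m].mean(),B[m].mean(),np.percentile(Z[m],97)],4) if m.any() else '')
    m=(np.hypot(A,Z)<.016)&(hsv[...,2]<60)&(B>-.09)&(B<.06)&(Z<.011); b=np.sort(B[m]); print('dark on rail B',len(b),np.histogram(b,bins=np.arange(-.09,.061,.01))[0].tolist())
E
python3 fin.py
```

```text
t 25.22 q [-0.212 -0.224 -0.25   2.35   0.984  0.405  0.214] p [0.5195 0.0734 0.3295] F [0.2 0.8 0.1] open 0.0398 gf 0.0
tilt 49.05 az of tool z -2.7
[[-0.653  0.064  0.754]
 [ 0.056  0.998 -0.036]
 [-0.755  0.019 -0.655]]
side
ours 220 axis at rail height (stand mm) [-19.1  18.5   0. ] lean x,y deg [-3.8 -0.1] rms 0.0069
other 34 axis at rail height (stand mm) [ -36.  -165.8    0. ] lean x,y deg [-14.6  14.9] rms 0.002
button pts 40 [-0.0218  0.0216  0.0349]
dark on rail B 0 [0, 0, 0, 0, 0, 0, 0, 0, 0, 0, 0, 0, 0, 0, 0]
scene
ours 45 axis at rail height (stand mm) [  545.2 20925.3     0. ] lean x,y deg [ 1.5 57.3] rms 0.0028
other 37 axis at rail height (stand mm) [ -24.5 -909.4    0. ] lean x,y deg [ -0.7 -57. ] rms 0.0029
button pts 0 
dark on rail B 67 [0, 0, 3, 0, 1, 1, 2, 16, 12, 15, 11, 3, 1, 1, 1]
wrist
ours 1859 axis at rail height (stand mm) [-21.1  19.9   0. ] lean x,y deg [-3.3  0.7] rms 0.009
other 2046 axis at rail height (stand mm) [ -39.5 -270.8    0. ] lean x,y deg [-10.1 -48.4] rms 0.0099
button pts 338 [-0.0258  0.0216  0.0336]
dark on rail B 0 [0, 0, 0, 0, 0, 0, 0, 0, 0, 0, 0, 0, 0, 0, 0]
```

Measured from the side and wrist views, the pipette hangs upright at 0.021 m along the rail, with its button 34 mm above the rail (33 expected). The shoe face moved from about 0.026 to about 0.0135, which is the full travel, and the arm is clear.

```bash
python3 -c "
from h import *
print(manip.close_job())"
```

```text
the job is handed in; nothing more can be done
None
```

The job is handed in at about 25 s of the 54 s limit: the pipette hangs released under the keeper strip against the contact shoe, which I pushed until it stopped moving (force rose to 9.5 N); the hand-in gave no verdict.

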